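Sieve the eye marbles and drop them in the dish

ROBOT

A 6-joint arm with a two-finger parallel gripper is mounted at the origin on the work surface. World frame = base frame: x ahead of the robot, y to its left, z up, the work surface at z = 0. Lengths are in m, angles in degrees, forces in N, time in s.
With the tool pointing down it reaches from about 0.3 to 0.75 m from the base axis. Payload 8.5 kg.
Tool frame: the origin (TCP) lies at the very end of the fingers, on their centre line; the grasp point (between the pads) lies 19 mm behind it (env.pinch_z is the distance from the TCP to the grasp point, in m); z points along the fingers, y is the line along which they close (so a half turn about z gives the same grasp; the last joint's range is limited). The gripper opens to 85 mm and grips with 20 to 120 N. Pads are 22 mm wide; open, the fingers measure 114 mm over their backs; the gripper's body (76 mm by 85 mm) begins 54 mm behind the grasp point. The pads swing forward as they close: fully open they stand 13 mm farther back than shut.
Start: joints at [60.602, 21.807, 74.336, -0, 83.858, -12.336], TCP at [0.161, 0.526, 0.231] pointing down, gripper open.
Joint ranges: [-178.18, 178.18], [-50.72, 133.34], [12.68, 142.11], [-81.47, 261.47], [9.98, 163.14], [-165.26, 165.26]. Speed limits (degrees/s): [136.94, 136.94, 180, 180, 180, 180].

INTERFACE

Orientations are given as a 3x3 rotation matrix whose columns are the frame's x, y, z axes.
In Python, from rig import env, viewer gives the robot as it stands.
- The arm moves only by the tool drive_tool, never from a script. Its argument "series" is a list of rows, each a list of 3 entries, a list of its own where there are three numbers: the shift along the tool's x, y, z in m, then the turn about the tool's z in degrees, then the finger opening in m, from 0 to 0.0854. A call has 1 to 20 rows; each row is the pose to reach, as a shift and turn from the pose commanded when the call began, along the tool's axes at that moment; what a row does not reach only later rows make up. A row lasts 1/10 s, in which the tool goes at most 50 mm and 8.59 degrees, less where a joint would pass 70% of its speed; a pose out of reach is approached as far as the arm can. A call with a gripper value outside its range is refused whole. The fingers move at their own pace and stop on an object; "newtons" is the grip in N (left out, the last holds). Time passes only in rows, so rows that repeat a pose let the fingers close. It gives the time, the measured TCP pose, the force, the opening and the grip force at its end, in the units of the state.
- env.observe(): the state, without advancing time (a new reading comes with each control period).
- viewer.get_image(name): name is "scene" or "top" or "wrist"; returns a dict with "img" (420x560x3 uint8, red, green, blue), "depth" (420x560 float32, m along the optical axis (not along the pixel's ray), 0 where there is no reading), "camera_matrix" (3x3 intrinsics, pixels), "distortion" ([k1, k2, p1, p2, k3] as OpenCV has them; the pictures are not rectified), "rvec" (rotation vector, rad) and "tvec" (3), from world to camera coordinates, as OpenCV has them. Camera axes: x right, y down, z forward; pixel columns grow to the right and rows downward; lengths in m; the calibration is good to about 2 mm. A picture is of the moment at which its call begins.
- env.close_job(): hands the job in; it is judged then, once.
The state is a dict: "time_s": time; "q": joint angles; "qvel": joint speeds; "joint_efforts": joint torques, N m; "position": TCP position; "tool_rot": TCP orientation; "ft_force": force on the tool from outside, world axes, zero at the start; "wrist_torque": the same for the moment, N m; "grip_width": finger opening in m; "gripper_force": force on a finger pad.
Only numpy, scipy, OpenCV 4.12 (cv2) and the standard library are available. Lean on these libraries where they do the work, as an engineer would, in place of code of your own. Each camera call takes 0.05 s, during which the arm holds its last target. There are 200 camera calls.

TASK

Using the slotted scoop (never your fingers on the marbles), scoop the large glass marbles out of the grey tray so that the small ones fall back into it, and tip them all into the drop cup. Then swing the cup over the wooden dish and press its release tab so that all the large marbles drop into the dish, first setting the dish where the cup can reach it if it is not. At the end the small marbles are all in the tray, the scoop stands upright back on its cork pad, the empty cup is swung clear of the dish with its bottom shut, and the other things on the table have been left alone.

Things in the scene. Friction and masses are not known exactly. Their poses are not given: they have to be found in the camera images.
- tray: fixed grey tray with low walls holding all the glass marbles; outside 280 x 180 x 40 mm, walls and floor 5 mm thick; origin under its centre, x axis along its 280 mm length (the marbles start in the -x half, the half nearer the robot), inner floor at z = 5 mm
- pad: fixed cork pad 150 x 100 x 4 mm on the table, the scoop's parking place; origin under its centre, x along its length, top at z = 4 mm
- scoop: loose slotted steel scoop, 160 g; origin under its middle, open front to its -x. Floor: bars 4 mm thick along x at y -24, 0, 24 mm, from x -65 (free tips) to 55 (heel): two slots 20 mm wide. Back wall x 30 to 34, 37 mm high, 52 mm wide; no side walls (a large marble sits in a slot between two bars). Upright wooden handle 24 mm (x) by 26 mm (y) centred on x 38, y 0, from z 60 to 145 mm; 10 x 18 mm stem below
- stand: fixed stand of the drop cup: foot disc of radius 35 mm, 12 mm high, and a 20 mm post; origin under the post. Its x axis is the boom's zero direction reversed
- boom (a joint): swing of the horizontal aluminium boom that carries the drop cup about the vertical post, rad, -1.2 to 1.2; at 0 the boom points along the stand's -x, positive turns it counter-clockwise seen from above; it stays where it is left (about 0.1 N m to move)
- boom_grip (a point): place to pinch the boom: middle of its bar, 60 mm from the post axis; the bar is 14 mm wide, 20 mm high (10 mm above and below this point), free from 20 to 95 mm from the post; the point's x axis runs along the bar towards the post
- cup_mouth (a point): centre of the drop cup's round open mouth at its rim; inner radius 42 mm, outer 45 mm; the cup is a plain straight tube carried at the boom's end, 145 mm from the post, rim 170 mm above the table
- cup_outlet (a point): centre of the cup's round bottom opening, inner radius 43 mm, 120 mm above the table, closed by the flap
- flap (a joint): hinged bottom of the cup, hinged on the side nearest the post, rad, 0 shut, 1.2 hanging open (it then reaches down to 36 mm above the table); driven only by the tab: it opens in step with the tab (0.1 rad per mm) and shuts when the tab is let go
- tab (a joint): travel of the release tab, m, 0 up to 0.012 fully down; sprung, takes about 9 N to start and 12 N fully down
- tab_top (a point): centre of the top of the release tab, a 34 x 22 mm steel plate on top of the post, on the boom's swing axis, 169 mm above the table; press straight down 12 mm to open the flap
- dish: loose square wooden dish, outside 130 x 130 x 30 mm, walls and floor 5 mm, 300 g, on the table; origin under its centre, axes along its sides
- big1: large glass marble, 28 mm across, 22 g, may be absent; origin at its centre; lifted between two bars of the scoop it stays put, and slides out once the front is tipped down some 40 degrees
- big2: large glass marble, 28 mm across, 22 g, may be absent; origin at its centre; lifted between two bars of the scoop it stays put, and slides out once the front is tipped down some 40 degrees
- big3: large glass marble, 28 mm across, 22 g, may be absent; origin at its centre; lifted between two bars of the scoop it stays put, and slides out once the front is tipped down some 40 degrees
- big4: large glass marble, 28 mm across, 22 g, may be absent; origin at its centre; lifted between two bars of the scoop it stays put, and slides out once the front is tipped down some 40 degrees
- big5: large glass marble, 28 mm across, 22 g, may be absent; origin at its centre; lifted between two bars of the scoop it stays put, and slides out once the front is tipped down some 40 degrees
- small1: small glass marble, 16 mm across, 10 g, may be absent; origin at its centre
- small2: small glass marble, 16 mm across, 10 g, may be absent; origin at its centre
- small3: small glass marble, 16 mm across, 10 g, may be absent; origin at its centre
- small4: small glass marble, 16 mm across, 10 g, may be absent; origin at its centre
- paintpot: bystander: small paint pot 48 mm across, 55 mm high, loose on the table; origin under its centre (leave alone)
- glue: bystander: white glue bottle 40 mm across, 100 mm high, loose on the table; origin under its centre (leave alone)
- driftwood: bystander: piece of driftwood about 120 mm long, 45 mm high, loose on the table; origin under its centre (leave alone)
Mind the look-alikes: they are no part of the job. Leave any yellow look-alike of the scoop alone.

How it is judged:
By the outcome, as a careful person would: the job done as asked, in the order asked, and still so for the second after the job is handed in, with the robot touching nothing.
Of big1, big2, big3, big4, big5 only 3 to 5 are there at a start; the rules pass over those that are not, and their reading is None.
Of small1, small2, small3, small4 only 2 to 4 are there at a start; the rules pass over those that are not, and their reading is None.
At some moment in a run one of dish may be knocked a few centimetres aside while the robot is not near it.
It also fails if it takes over 210 s, if anything falls off the work surface, if the arm or the gripper's body presses on something with over 40 N, if the wrist force passes 120 N, or if a joint passes its speed limit or range.

## Working session

There is one attempt and no reset: what is moved stays moved. The work goes in short steps, Python scripts to look and compute and a tool call to move; the robot and the scene stay as the last step left them, time stands still between calls to the robot, and variables do not carry over. Pictures are saved under pics/ and viewed, at most 14 in all, crops included, and the job is handed in when it is done.

Besides the shell and the picture viewer there is one more tool, called in YAML: its name, and indented under it one key for each argument. drive_tool: Moves the arm, as the interface text tells. Its arguments: {"type":"object","properties":{"series":{"type":"array"},"newtons":{"type":"number"}},"required":["series"]}

```bash
ls; mkdir -p pics; cat > h.py <<'E'
import numpy as np, cv2
from rig import env, viewer
def cam(n):
    d=viewer.get_image(n); d['R']=cv2.Rodrigues(np.array(d['rvec'],float))[0]; d['t']=np.array(d['tvec'],float).reshape(3); return d
def save(d,f,crop=None,s=1):
    im=cv2.cvtColor(d['img'],cv2.COLOR_RGB2BGR)
    if crop: r0,r1,c0,c1=crop; im=im[r0:r1,c0:c1]
    cv2.imwrite('pics/'+f,cv2.resize(im,None,fx=s,fy=s,interpolation=cv2.INTER_CUBIC))
def ray(d,uv):
    p=cv2.undistortPoints(np.array(uv,float).reshape(-1,1,2),np.array(d['camera_matrix'],float),np.array(d['distortion'],float)).reshape(-1,2)
    r=np.c_[p,np.ones(len(p))]@d['R']; return -d['R'].T@d['t'], r
def plane(d,uv,z):
    c,r=ray(d,uv); return c+r*((z-c[2])/r[:,2])[:,None]
def dep(d,uv):
    uv=np.array(uv).reshape(-1,2); c,r=ray(d,uv)
    z=d['depth'][uv[:,1].astype(int),uv[:,0].astype(int)]; return c+r*z[:,None]
def cloud(d):
    v,u=np.mgrid[0:420,0:560]; return dep(d,np.c_[u.ravel(),v.ravel()]).reshape(420,560,3)
E
python3 - <<'E'
from h import *
for n in('top','scene'):
    d=cam(n); save(d,n+'0.png',s=1.4); print(n,-d['R'].T@d['t'])
print(env.observe(),env.pinch_z)
E
```

```text
pics
top [ 0.46872771 -0.04721122  0.86747847]
scene [ 1.1210872  -0.06173761  1.02459996]
{'time_s': 0.1, 'q': array([ 6.06005244e+01,  2.18379809e+01,  7.43792890e+01,  1.98821114e-03,
        8.38599435e+01, -1.23375193e+01]), 'qvel': array([-0.01840666,  0.01182399, -0.29073246, -0.06388165,  0.04201862,
        0.07781947]), 'joint_efforts': array([ 4.37225215e-03, -4.49223590e+01, -2.31654990e+01, -8.87630722e-05,
        3.64003528e-03, -1.83864955e-05]), 'position': array([0.16124845, 0.52555246, 0.23077216]), 'tool_rot': array([[-9.55986836e-01,  2.93408744e-01, -6.91603393e-04],
       [ 2.93409383e-01,  9.55986190e-01, -1.15714127e-03],
       [ 3.21647925e-04, -1.30913475e-03, -9.99999091e-01]]), 'ft_force': array([-0.33737127, -0.4858604 ,  0.57416019]), 'wrist_torque': array([ 0.02088042,  0.0406836 , -0.01001605]), 'gripper_force': 0.0, 'grip_width': 0.0852930741672624} 0.0187
```

View pics/top0.png

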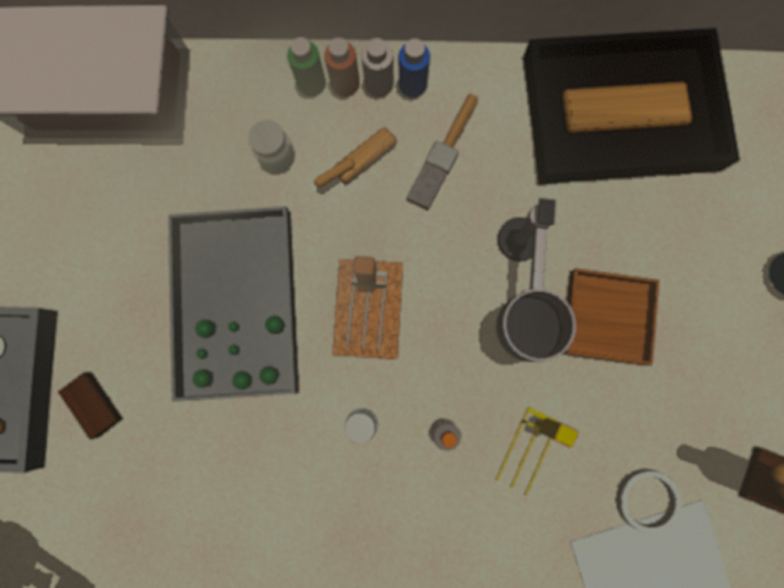

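View pics/scene0.png

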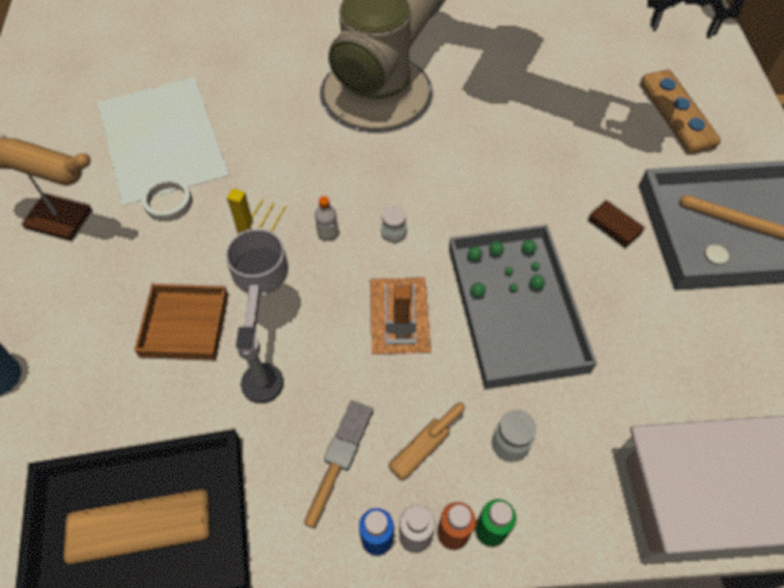

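```bash
cat > m.py <<'E'
from h import *
d=cam('top'); P=cloud(d); hsv=cv2.cvtColor(d['img'],cv2.COLOR_RGB2HSV)
def comps(mask,amin,name,z=None):
    n,l,s,c=cv2.connectedComponentsWithStats(mask.astype(np.uint8))
    for i in range(1,n):
        if s[i,4]<amin: continue
        p=P[l==i]; q=plane(d,[c[i]],np.median(p[:,2]) if z is None else z)[0]
        print(name,c[i].round(1),s[i,4],'plane',q.round(4),'cloudmed',np.median(p,0).round(4),'zmax',np.percentile(p[:,2],95).round(4))
if __name__=='__main__':
    X,Y,Z=P[...,0],P[...,1],P[...,2]
    comps((hsv[...,0]>50)&(hsv[...,0]<85)&(hsv[...,1]>110)&(Y>0)&(X<.6),10,'marble',.016)
    v,u=np.mgrid[0:420,0:560]
    def rect(m,name):
        m=m.astype(np.uint8); k=cv2.findContours(m,0,2)[0]; k=max(k,key=cv2.contourArea); pts=P[k[:,0,1],k[:,0,0],:2]
        r=cv2.minAreaRect((pts*1000).astype(np.float32)); print(name,r)
    rect((Z>.028)&(Z<.045)&(u>115)&(u<216)&(v>140)&(v<290),'traywall')
    rect((Z>.018)&(u>400)&(u<480)&(v>185)&(v<265)&(Z<.035),'dish')
    rect((Z>.135)&(Z<.16)&(u>240)&(u<290)&(v>170)&(v<220),'handle')
    comps((Z>.135)&(Z<.16)&(u>240)&(u<290)&(v>170)&(v<220),5,'handle')
    m=(Z>.155)&(Z<.185)&(u>340)&(u<420)&(v>130)&(v<260)
    comps(m,20,'boomcup')
    q=P[m&(v>205)]; print('rim',q.mean(0),q.min(0),q.max(0))
    q=P[m&(v<162)]; print('tab',np.median(q,0),q.min(0),q.max(0))
    q=P[m&(v>165)&(v<202)]; print('boom',np.median(q,0),q.min(0),q.max(0))
    c=(hsv[...,0]<15)&(hsv[...,1]>100)&(u>230)&(u<295)&(v>180)&(v<260)&(Z<.012); rect(c,'pad')
    bar=(Z<.02)&(Z>-.01)&(u>235)&(u<290)&(v>205)&(v<260)&(hsv[...,1]<90); comps(bar,8,'bars',.008)
E
python3 m.py
```

```text
marble [144.  236.2] 12 plane [0.5115 0.2519 0.016 ] cloudmed [0.5093 0.2465 0.0328] zmax 0.0346
marble [166.5 249.2] 10 plane [0.4853 0.2022 0.016 ] cloudmed [0.4855 0.2012 0.02  ] zmax 0.0225
traywall ((554.4388427734375, 204.45120239257812), (281.4266662597656, 180.7269744873047), 5.0181498527526855)
dish ((545.5117797851562, -365.3410949707031), (131.56402587890625, 130.82904052734375), 83.24342346191406)
handle ((594.322998046875, 0.29728221893310547), (25.66885757446289, 23.984556198120117), 86.43692016601562)
handle [259.7 189.8] 199 plane [ 5.931e-01 -1.000e-04  1.495e-01] cloudmed [ 5.930e-01 -4.000e-04  1.495e-01] zmax 0.1518
boomcup [389.9 150.8] 213 plane [ 0.6647 -0.2308  0.1698] cloudmed [ 0.6644 -0.2311  0.1698] zmax 0.1719
boomcup [385.7 231.8] 483 plane [ 0.5203 -0.2217  0.1697] cloudmed [ 0.5208 -0.2281  0.1697] zmax 0.1725
rim [ 0.5205865  -0.22239911  0.16729626] [ 0.476702   -0.26447338  0.1550014 ] [ 0.56547053 -0.17537038  0.17451305]
tab [ 0.66443701 -0.23107448  0.16983311] [ 0.6481936  -0.24248365  0.16642841] [ 0.68293972 -0.22035173  0.17357249]
  return _methods._mean(a, axis=axis, dtype=dtype,
  ret = um.true_divide(
Traceback (most recent call last):
  File "m.py", line 24, in <module>
    q=P[m&(v>165)&(v<202)]; print('boom',np.median(q,0),q.min(0),q.max(0))
                                                        ~~~~~^^^
ValueError: zero-size array to reduction operation minimum which has no identity
```

drive_tool:
  series:
    - [[-0.567,-0.376,0],-13.4,0.0854]
    - [[-0.567,-0.376,0],-13.4,0.0854]
    - [[-0.567,-0.376,0],-13.4,0.0854]
    - [[-0.567,-0.376,0],-13.4,0.0854]
    - [[-0.567,-0.376,0],-13.4,0.0854]
    - [[-0.567,-0.376,0],-13.4,0.0854]
    - [[-0.567,-0.376,0],-13.4,0.0854]
    - [[-0.567,-0.376,0],-13.4,0.0854]
    - [[-0.567,-0.376,0],-13.4,0.0854]
    - [[-0.567,-0.376,0],-13.4,0.0854]
    - [[-0.567,-0.376,0],-13.4,0.0854]
    - [[-0.567,-0.376,0],-13.4,0.0854]
    - [[-0.567,-0.376,0],-13.4,0.0854]
    - [[-0.567,-0.376,0],-13.4,0.0854]
    - [[-0.567,-0.376,0],-13.4,0.0854]
    - [[-0.567,-0.376,0],-13.4,0.0854]
    - [[-0.567,-0.376,0],-13.4,0.0854]
    - [[-0.567,-0.376,0],-13.4,0.0854]

```text
time_s: 1.95
position: [0.5926, 0.001, 0.2317]
tool_rot: [[-0.998, 0.062, 0.0], [0.062, 0.998, 0.0], [-0.0, 0.0, -1.0]]
ft_force: [0.7, 0.9, -0.0]
grip_width: 0.0849
gripper_force: 0.0
```

```bash
python3 - <<'E'
from h import *
d=cam('wrist'); save(d,'w1.png'); P=cloud(d)
Z=P[...,2]; m=(Z>.135)&(Z<.16)
print(P[m].min(0),P[m].max(0),np.median(P[m],0)); s=env.observe(); print(s['position'],s['tool_rot'][:,1])
E
```

```text
[ 0.48087879 -0.24496081  0.13500266] [0.6825396  0.01537496 0.15999444] [ 0.58689762 -0.19660073  0.14767853]
[0.59263013 0.00095595 0.23170746] [6.25282619e-02 9.98043194e-01 1.21469826e-05]
```

drive_tool:
  series:
    - [[0,-0.001,0.05],0,0.0854]
    - [[0,-0.001,0.1],0,0.0854]
    - [[0,-0.001,0.132],0,0.0854]
    - [[0,-0.001,0.132],0,0.0854]
    - [[0,-0.001,0.132],0,0]
    - [[0,-0.001,0.132],0,0]
    - [[0,-0.001,0.132],0,0]
    - [[0,-0.001,0.132],0,0]
    - [[0,-0.001,0.132],0,0]
    - [[0,-0.001,0.132],0,0]
    - [[0,-0.001,0.132],0,0]
    - [[0,-0.001,0.132],0,0]
  newtons: 80

```text
time_s: 3.2
position: [0.5936, -0.0011, 0.1005]
tool_rot: [[-0.998, 0.064, 0.002], [0.064, 0.998, -0.001], [-0.002, -0.0, -1.0]]
ft_force: [-0.8, 0.1, 6.5]
grip_width: 0.0252
gripper_force: 79.3
```

View pics/w1.png

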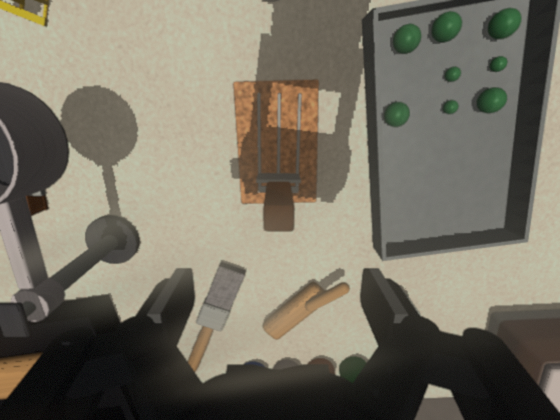

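drive_tool:
  series:
    - [[0,0,-0.05],0,0]
    - [[0,0,-0.1],0,0]
    - [[-0.0265,0.05,-0.1],-4,0]
    - [[-0.0265,0.1,-0.1],-8.6,0]
    - [[-0.0265,0.15,-0.1],-8.6,0]
    - [[-0.0265,0.2,-0.1],-8.6,0]
    - [[-0.0265,0.2146,-0.1],-8.6,0]
    - [[-0.0265,0.2146,-0.1],-8.6,0]
    - [[-0.0265,0.2146,-0.1],-8.6,0]

```text
time_s: 4.1
position: [0.633, 0.2113, 0.199]
tool_rot: [[-0.996, -0.087, -0.001], [-0.087, 0.996, -0.001], [0.001, -0.0, -1.0]]
ft_force: [-0.4, -0.3, -0.6]
grip_width: 0.0252
gripper_force: 79.3
```

```bash
cat > marb.py <<'E'
from h import *
import sys
T=np.array([.5544,.2045]); a=np.radians(5.0); ex=np.array([np.cos(a),np.sin(a)]); ey=np.array([-ex[1],ex[0]])
def tr(p): q=np.asarray(p)[...,:2]-T; return np.stack([q@ex,q@ey],-1)
d=cam(sys.argv[1]); save(d,sys.argv[2],s=1.3)
hsv=cv2.cvtColor(d['img'],cv2.COLOR_RGB2HSV)
m=((hsv[...,0]>50)&(hsv[...,0]<95)&(hsv[...,1]>80)).astype(np.uint8)
n,l,s,c=cv2.connectedComponentsWithStats(m)
for i in range(1,n):
    if s[i,4]<8: continue
    b=plane(d,[c[i]],.019)[0]; sm=plane(d,[c[i]],.013)[0]
    print(c[i].round(),s[i,2:5],'tray xy if big',(tr(b)*1000).round(1),'if small',(tr(sm)*1000).round(1))
o=env.observe(); print('tcp tray',(tr(o['position'])*1000).round(1),o['position'],np.degrees(np.arctan2(o['tool_rot'][1,1],o['tool_rot'][0,1])),o['ft_force'])
E
python3 marb.py wrist w2.png
```

```text
[333.   1.] [17  4 43] tray xy if big [-98.9  51.4] if small [-100.6   52.4]
[333.  36.] [ 15  17 190] tray xy if big [-70.6  53.1] if small [-71.8  54.1]
[283.  39.] [ 15  17 190] tray xy if big [-67.9   4.7] if small [-69.1   4.8]
[217.  74.] [ 22  24 381] tray xy if big [-37.2 -60.4] if small [-37.8 -61.5]
[324.  76.] [ 25  27 526] tray xy if big [-35.6  46.4] if small [-36.2  47.3]
[282.  77.] [ 14  14 138] tray xy if big [-34.3   4.2] if small [-34.9   4.3]
[177. 395.] [ 49  59 945] tray xy if big [ 398.4 -149.9] if small [ 405.9 -152.7]
tcp tray [79.  -0.8] [0.63314463 0.21057557 0.19913296] 94.90111159200458 [-0.12710355 -0.39493244 -1.25506519]
```

View pics/w2.png

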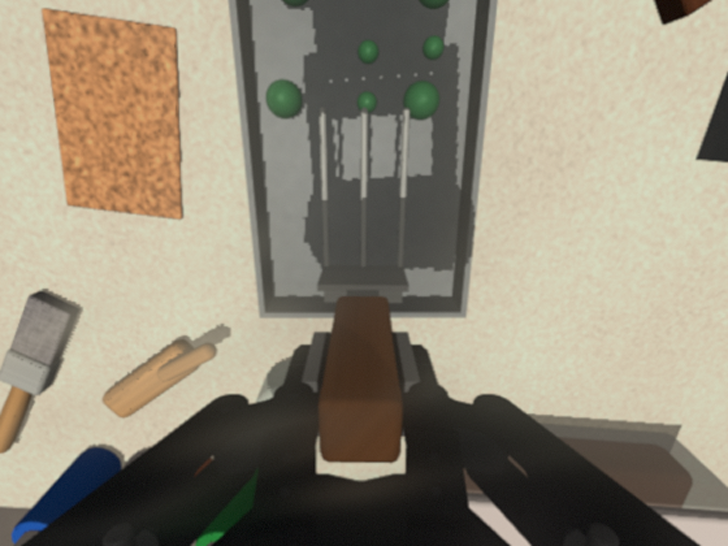

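```bash
python3 - <<'E'
import sys; sys.argv=['',"top","t2.png"]
exec(open('marb.py').read().split("m=((hsv")[0])
r,g,b=[d['img'][...,i].astype(int) for i in range(3)]
v,u=np.mgrid[0:420,0:560]
m=((g-r>18)&(g>b)&(u>118)&(u<215)&(v>145)&(v<290)).astype(np.uint8)
n,l,s,c=cv2.connectedComponentsWithStats(m)
for i in range(1,n):
    if s[i,4]>8: print(c[i].round(1),s[i,4],(tr(plane(d,[c[i]],.019)[0])*1000).round(1),(tr(plane(d,[c[i]],.013)[0])*1000).round(1))
E
```

```text
[195.2 231.3] 100 [-35.4 -59.2] [-34.9 -57.9]
[145.4 234.2] 111 [-34.8  46.8] [-34.3  48.9]
[166.1 232.7] 33 [-34.4   2.6] [-33.9   4.3]
[166.3 249.2] 36 [-69.2   3.2] [-69.   5.]
[143.3 252. ] 34 [-71.9  52.4] [-71.7  54.5]
[191.1 267.8] 102 [-111.2  -47.5] [-111.3  -46.1]
[143.6 270. ] 107 [-109.6   52.7] [-109.7   54.8]
[171.7 271.3] 114 [-115.9   -6.6] [-116.    -4.9]
```

drive_tool:
  series:
    - [[-0.021,0.0355,0],0,0]
    - [[-0.021,0.0355,0.03],0,0]
    - [[-0.021,0.0355,0.06],0,0]
    - [[-0.021,0.0355,0.085],0,0]
    - [[-0.021,0.0355,0.092],0,0]
    - [[-0.021,0.0355,0.096],0,0]
    - [[-0.021,0.0355,0.097],0,0]
    - [[-0.021,0.0355,0.098],0,0]
    - [[-0.021,0.0355,0.098],0,0]

```text
time_s: 5.1
position: [0.6514, 0.2486, 0.1024]
tool_rot: [[-0.996, -0.086, 0.002], [-0.086, 0.996, 0.0], [-0.002, 0.0, -1.0]]
ft_force: [-0.3, -0.0, -1.5]
grip_width: 0.025
gripper_force: 79.3
```

```bash
python3 marb.py wrist w3.png
```

```text
[131.  22.] [  40   45 1287] tray xy if big [-37.3 -61.8] if small [-38.7 -64.4]
[294.  26.] [  40   48 1484] tray xy if big [-35.3  46.1] if small [-36.7  46.4]
[232.  30.] [ 21  24 407] tray xy if big [-33.    4.9] if small [-34.3   4.1]
tcp tray [100.4  35.5] [0.65133943 0.24861307 0.10224559] 94.93532499600316 [-0.58769353 -0.68295349 -1.37649742]
```

drive_tool:
  series:
    - [[0,0,0.001],0,0]
    - [[0,0,0.002],0,0]
    - [[0,-0.001,0.002],0,0]

```text
time_s: 5.45
position: [0.6516, 0.2484, 0.1016]
tool_rot: [[-0.996, -0.086, 0.003], [-0.086, 0.996, 0.002], [-0.003, 0.002, -1.0]]
ft_force: [-2.1, 4.3, 9.0]
grip_width: 0.025
gripper_force: 80.5
```

drive_tool:
  series:
    - [[0.01,0,0],0,0]
    - [[0.02,0,0],0,0]
    - [[0.03,0,0],0,0]
    - [[0.04,0,0],0,0]
    - [[0.05,0,0],0,0]
    - [[0.06,0.002,0],0,0]
    - [[0.07,0.005,0],0,0]
    - [[0.08,0.006,0],0,0]
    - [[0.09,0.006,0],0,0]
    - [[0.1,0.006,0],0,0]
    - [[0.11,0.006,0],0,0]
    - [[0.12,0.006,0],0,0]
    - [[0.128,0.006,0],0,0]
    - [[0.13,0.006,0],0,0]
    - [[0.13,0.006,0],0,0]

```text
time_s: 6.95
position: [0.5225, 0.2429, 0.1016]
tool_rot: [[-0.996, -0.086, 0.006], [-0.086, 0.996, 0.001], [-0.006, 0.001, -1.0]]
ft_force: [1.0, 0.6, 9.4]
grip_width: 0.0245
gripper_force: 80.4
```

```bash
cat > top.py <<'E'
import sys
exec(open('marb.py').read().split("m=((hsv")[0])
r,g,b=[d['img'][...,i].astype(int) for i in range(3)]
v,u=np.mgrid[0:420,0:560]
m=((g-r>18)&(g>b)&(((u>115)&(u<220)&(v>140)&(v<295))|(len(sys.argv)>3))).astype(np.uint8)
n,l,s,c=cv2.connectedComponentsWithStats(m)
for i in range(1,n):
    if s[i,4]>8: print(c[i].round(1),s[i,4],(tr(plane(d,[c[i]],.019)[0])*1000).round(1),(tr(plane(d,[c[i]],.013)[0])*1000).round(1))
o=env.observe(); print('tcp tray',(tr(o['position'])*1000).round(1),o['position'].round(4),np.degrees(np.arctan2(o['tool_rot'][1,1],o['tool_rot'][0,1])).round(2),o['ft_force'].round(1))
E
python3 top.py top t3.png
```

```text
[195.2 231.3] 96 [-35.5 -59.3] [-35. -58.]
[166.1 232.7] 33 [-34.4   2.6] [-33.9   4.3]
[142.2 245.1] 149 [-57.2  54.2] [-56.8  56.3]
[166.2 249.2] 33 [-69.1   3.5] [-68.9   5.3]
[191.1 267.8] 98 [-111.2  -47.6] [-111.3  -46.2]
[142.3 271.4] 110 [-112.2   55.6] [-112.3   57.7]
[171.6 271.3] 113 [-115.9   -6.3] [-116.    -4.6]
tcp tray [-28.4  41. ] [0.5225 0.2429 0.1016] 94.94 [1.1 0.8 9.3]
```

drive_tool:
  series:
    - [[0,0,-0.005],0,0]
    - [[0,0,-0.012],0,0]
    - [[0,0,-0.024],0,0]
    - [[0,0,-0.04],0,0]
    - [[0,0,-0.05],0,0]
    - [[0,0,-0.05],0,0]
    - [[0,0,-0.05],0,0]

```text
time_s: 7.7
position: [0.5209, 0.2424, 0.1492]
tool_rot: [[-0.996, -0.086, -0.0], [-0.086, 0.996, -0.0], [0.0, -0.0, -1.0]]
ft_force: [-0.4, -0.7, -2.7]
grip_width: 0.025
gripper_force: 79.2
```

```bash
python3 top.py top t4.png; python3 - <<'E'
import cv2
im=cv2.imread('pics/t4.png')[170:400,130:420]; cv2.imwrite('pics/t4c.png',cv2.resize(im,None,fx=2.5,fy=2.5,interpolation=2))
E
```

```text
[195.2 231.3] 97 [-35.5 -59.4] [-35.  -58.1]
[166.  232.7] 32 [-34.3   2.8] [-33.8   4.5]
[134.  242.5] 127 [-50.7  71.7] [-50.3  74. ]
[166.3 249.4] 32 [-69.6   3.2] [-69.3   5. ]
[145.1 252.6] 12 [-73.4  48.5] [-73.2  50.6]
[191.1 267.8] 98 [-111.2  -47.6] [-111.3  -46.2]
[134.5 272.7] 124 [-113.9   72.2] [-114.    74.4]
[171.7 271.3] 109 [-116.    -6.5] [-116.    -4.9]
tcp tray [-30.2  40.6] [0.5208 0.2423 0.1488] 94.94 [ 0.3  0.9 -3. ]
```

View pics/t4c.png

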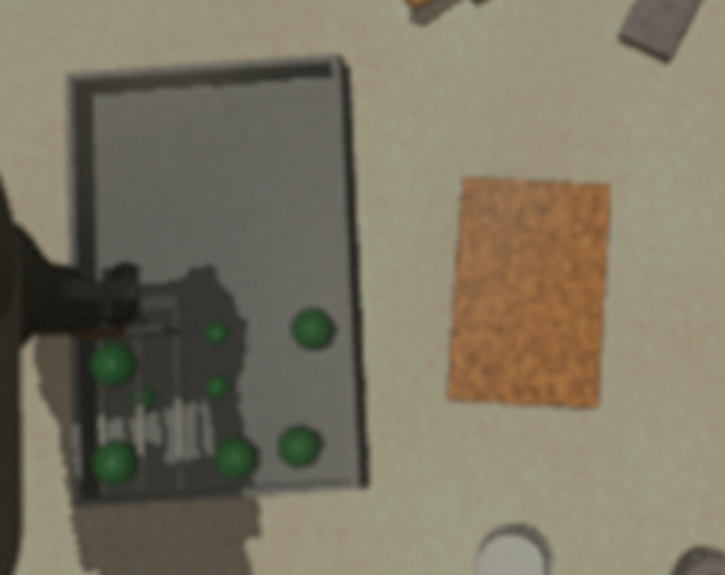

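drive_tool:
  series:
    - [[-0.03,-0.02,0],0,0]
    - [[-0.06,-0.045,0],0,0]
    - [[-0.09,-0.065,0],0,0]
    - [[-0.115,-0.082,0],0,0]
    - [[-0.125,-0.0886,0],0,0]
    - [[-0.125,-0.0886,0],0,0]
    - [[-0.125,-0.0886,0.015],0,0]
    - [[-0.125,-0.0886,0.03],0,0]
    - [[-0.125,-0.0886,0.04],0,0]
    - [[-0.125,-0.0886,0.046],0,0]
    - [[-0.125,-0.0886,0.048],0,0]
    - [[-0.125,-0.0886,0.0495],0,0]
    - [[-0.125,-0.0886,0.0495],0,0]

```text
time_s: 9.05
position: [0.6533, 0.1653, 0.1016]
tool_rot: [[-0.996, -0.086, 0.002], [-0.086, 0.996, 0.0], [-0.002, 0.0, -1.0]]
ft_force: [-2.7, 1.6, 5.8]
grip_width: 0.0249
gripper_force: 80.0
```

```bash
python3 top.py top t5.png
```

```text
[182.1 188.1] 98 [ 59.  -34.8] [ 60.1 -33.3]
[195.2 231.2] 108 [-35.4 -59.4] [-34.9 -58.1]
[166.9 236.2] 74 [-42.    1.2] [-41.5   2.9]
[190.9 266. ] 223 [-107.6  -47.2] [-107.6  -45.8]
[172.  273.8] 116 [-121.1   -6.9] [-121.2   -5.2]
tcp tray [ 95.1 -47.7] [0.6533 0.1653 0.1016] 94.95 [-2.4  1.   4.7]
```

```bash
python3 - <<'E'
import cv2
im=cv2.imread('pics/t5.png')[170:400,130:420]; cv2.imwrite('pics/t5c.png',cv2.resize(im,None,fx=2.5,fy=2.5,interpolation=2))
E
```

```text
(no output)
```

View pics/t5c.png

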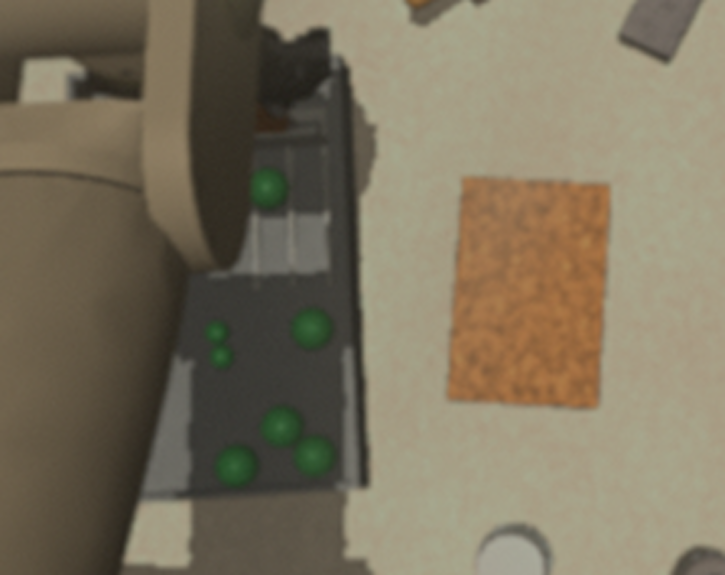

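drive_tool:
  series:
    - [[0.008,0,0],0,0]
    - [[0.016,0,0],0,0]
    - [[0.024,0,0],0,0]
    - [[0.032,0,0],0,0]
    - [[0.04,0,0],0,0]
    - [[0.048,0,0],0,0]
    - [[0.056,0,0],0,0]
    - [[0.064,0,0],0,0]
    - [[0.072,0.001,0],0,0]
    - [[0.08,0.001,0],0,0]
    - [[0.088,0.001,0],0,0]
    - [[0.096,0.001,0],0,0]
    - [[0.104,0.001,0],0,0]
    - [[0.11,0.001,0],0,0]
    - [[0.116,0.001,0],0,0]
    - [[0.122,0.001,0],0,0]
    - [[0.126,0.001,0],0,0]
    - [[0.126,0.001,0],0,0]

```text
time_s: 10.9
position: [0.5283, 0.1552, 0.1016]
tool_rot: [[-0.996, -0.086, 0.004], [-0.086, 0.996, 0.0], [-0.004, -0.0, -1.0]]
ft_force: [1.0, 0.9, 6.6]
grip_width: 0.0252
gripper_force: 80.3
```

```bash
python3 top.py top t6.png
```

```text
[184.5 240.8] 81 [-54.  -35.8] [-53.6 -34.3]
[195.5 245. ] 105 [-64.5 -58.8] [-64.2 -57.5]
[190.  267.9] 206 [-111.3  -45.3] [-111.3  -43.9]
tcp tray [-30.3 -46.9] [0.5284 0.1551 0.1016] 94.95 [ 0.8 -0.4  7.3]
```

drive_tool:
  series:
    - [[0,0,-0.004],0,0]
    - [[0,0,-0.009],0,0]
    - [[0,0,-0.015],0,0]
    - [[0,0,-0.021],0,0]
    - [[0,0,-0.025],0,0]
    - [[0,0,-0.025],0,0]
    - [[0.002,0,-0.025],0,0]
    - [[0.002,0,-0.025],0,0]

```text
time_s: 11.75
position: [0.5257, 0.1549, 0.1247]
tool_rot: [[-0.996, -0.086, 0.001], [-0.086, 0.996, 0.0], [-0.001, -0.0, -1.0]]
ft_force: [0.6, 0.2, -2.4]
grip_width: 0.0251
gripper_force: 79.2
```

drive_tool:
  series:
    - [[0,0,0],0,0]
    - [[0,0,0],0,0]
    - [[0.006,0,-0.004],0,0]
    - [[0.011,0,-0.008],0,0]
    - [[0.016,0,-0.012],0,0]
    - [[0.022,0,-0.016],0,0]
    - [[0.028,0,-0.0195],0,0]
    - [[0.034,0,-0.023],0,0]
    - [[0.034,0,-0.023],0,0]
  newtons: 25

```text
time_s: 12.65
position: [0.4911, 0.1519, 0.1486]
tool_rot: [[-0.996, -0.086, 0.0], [-0.086, 0.996, -0.0], [-0.0, -0.0, -1.0]]
ft_force: [3.4, 0.4, -1.7]
grip_width: 0.0251
gripper_force: 79.1
```

```bash
python3 top.py top t7.png; python3 - <<'E'
from h import *
a=cam('scene'); b=cam('top')
save(a,'x.png',(120,300,280,460),2.2); save(b,'y.png',(140,300,100,240),2.4)
A=cv2.imread('pics/x.png');B=cv2.imread('pics/y.png');h=min(len(A),len(B));print(A.shape,B.shape)
cv2.imwrite('pics/s7.png',np.hstack([A[:h],B[:h]]))
E
```

```text
[186.4 265. ] 491 [-104.8  -37.9] [-104.8  -36.5]
tcp tray [-67.4 -46.9] [0.4913 0.1519 0.1483] 94.94 [ 2.6  0.3 -1. ]
(396, 396, 3) (384, 336, 3)
```

View pics/s7.png

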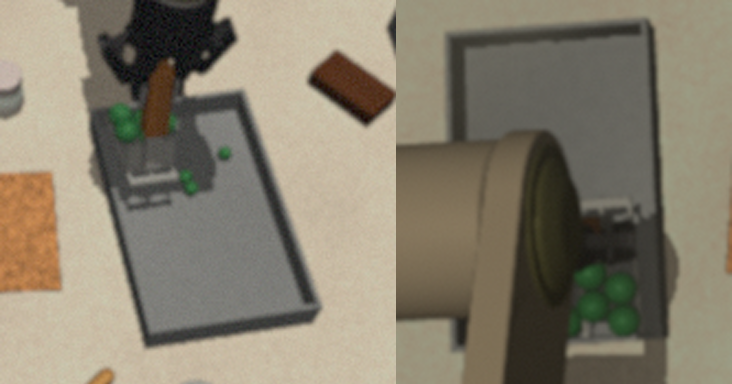

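drive_tool:
  series:
    - [[0.006,0,-0.003],0,0]
    - [[0.012,0,-0.006],0,0]
    - [[0.018,0,-0.008],0,0]
    - [[0.022,0,-0.0095],0,0]
    - [[0.022,0,-0.0095],0,0]
    - [[0.022,0,-0.012],0,0]
    - [[0.022,0,-0.018],0,0]
    - [[0.022,0,-0.026],0,0]
    - [[0.022,0,-0.036],0,0]
    - [[0.022,0,-0.048],0,0]
    - [[0.022,0,-0.062],0,0]
    - [[0.022,0,-0.076],0,0]
    - [[0.022,0,-0.09],0,0]
    - [[0.022,0,-0.104],0,0]
    - [[0.022,0,-0.118],0,0]
    - [[0.022,0,-0.13],0,0]
    - [[0.022,0,-0.138],0,0]
    - [[0.022,0,-0.142],0,0]
    - [[0.022,0,-0.142],0,0]

```text
time_s: 14.7
position: [0.4697, 0.1501, 0.2902]
tool_rot: [[-0.996, -0.086, 0.0], [-0.086, 0.996, -0.0], [-0.0, -0.0, -1.0]]
ft_force: [0.4, -0.1, -0.4]
grip_width: 0.025
gripper_force: 78.4
```

```bash
python3 top.py top t8.png; python3 - <<'E'
from h import *
a=cam('scene'); b=cam('top')
save(a,'x.png',(60,240,240,420),2.2); save(b,'y.png',(140,300,100,260),2.4)
A=cv2.imread('pics/x.png');B=cv2.imread('pics/y.png');h=min(len(A),len(B));print(A.shape,B.shape)
cv2.imwrite('pics/s8.png',np.hstack([A[:h],B[:h]]))
E
```

```text
[167.6 274.4] 44 [-121.8    2.4] [-121.9    4.1]
[174.4 273.2] 32 [-120.4  -12. ] [-120.4  -10.3]
[201.2 291. ] 73 [-160.4  -66.5] [-160.8  -65.2]
[180.9 292.5] 40 [-160.8  -24.1] [-161.2  -22.5]
tcp tray [-89.2 -46.9] [0.4696 0.15   0.2897] 94.94 [ 0.4 -0.1 -2.6]
(396, 396, 3) (384, 384, 3)
```

View pics/s8.png

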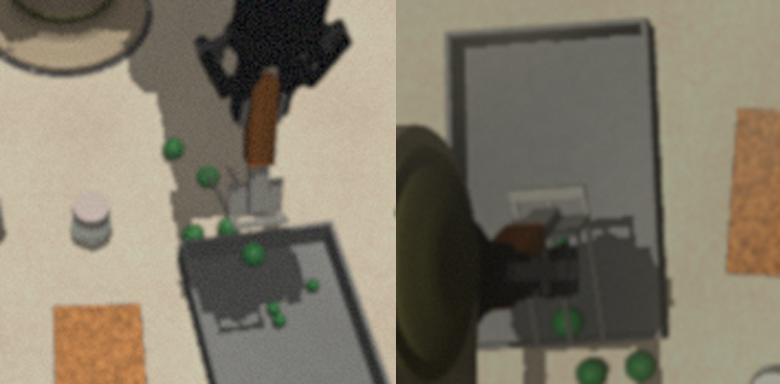

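```bash
cat > sc.py <<'E'
from h import *
import sys
def find(n,zs=.014):
    d=cam(n); r,g,b=[d['img'][...,i].astype(int) for i in range(3)]
    m=((g-r>(25 if n=='scene' else 18))&(g>b+5)).astype(np.uint8)
    k,l,s,c=cv2.connectedComponentsWithStats(m)
    print(n,env.observe()['time_s'])
    for i in range(1,k):
        if 20<s[i,4]<400:
            p=plane(d,[c[i]],zs)[0]
            if -.1<p[0]<.75 and -.5<p[1]<.4: print(c[i].round(1),s[i,4],p[:2].round(4))
if __name__=='__main__':
    for n in sys.argv[1:]: find(n)
E
python3 sc.py scene scene scene top
```

```text
scene 14.9
[318.4 126.6] 54 [0.2633 0.1178]
[333.8 139.1] 47 [0.3094 0.1538]
[342.6 163. ] 35 [0.3896 0.1657]
[327.3 165.5] 45 [0.3947 0.1252]
[354.6 175. ] 77 [0.4295 0.1906]
[382. 189.] 21 [0.4768 0.2522]
[365.1 202.1] 47 [0.5119 0.2035]
scene 14.95
[318.4 126.8] 54 [0.2638 0.1177]
[333.7 139.1] 43 [0.3095 0.1536]
[342.5 162.6] 33 [0.3884 0.1655]
[327.1 165.5] 43 [0.3946 0.1248]
[354.6 175. ] 76 [0.4294 0.1907]
[365.2 202.2] 46 [0.5122 0.2037]
scene 15.0
[318.4 126.6] 54 [0.2634 0.118 ]
[333.9 139.1] 43 [0.3094 0.1539]
[342.3 162.6] 33 [0.3883 0.1652]
[327.4 165.4] 43 [0.3945 0.1256]
[354.6 175.1] 77 [0.4297 0.1907]
[382. 189.] 21 [0.4768 0.2522]
[365.2 202.3] 50 [0.5124 0.2037]
top 15.05
[167.8 274.4] 46 [0.4325 0.1973]
[174.4 273. ] 30 [0.4359 0.1833]
[201.1 292.2] 95 [0.3976 0.1252]
[180.7 295.2] 95 [0.3902 0.1678]
[185.6 333.7] 110 [0.312  0.1541]
[202.1 357.9] 103 [0.2643 0.1178]
```

drive_tool:
  series:
    - [[0.03,0.03,0],-8,0]
    - [[0.06,0.06,0],-16,0]
    - [[0.0889,0.0967,0],-24,0]
    - [[0.0889,0.0967,0],-32,0]
    - [[0.0889,0.0967,0],-40,0]
    - [[0.0889,0.0967,0],-48,0]
    - [[0.0889,0.0967,0],-56,0]
    - [[0.0889,0.0967,0],-64,0]
    - [[0.0889,0.0967,0],-72,0]
    - [[0.0889,0.0967,0],-80,0]
    - [[0.0889,0.0967,0],-88,0]
    - [[0.0889,0.0967,0.03],-90,0]
    - [[0.0889,0.0967,0.06],-90,0]
    - [[0.0889,0.0967,0.09],-90,0]
    - [[0.0889,0.0967,0.12],-90,0]
    - [[0.0889,0.0967,0.14],-90,0]
    - [[0.0889,0.0967,0.15],-90,0]
    - [[0.0889,0.0967,0.15],-90,0]
    - [[0.0889,0.0967,0.15],-90,0]

```text
time_s: 16.95
position: [0.3706, 0.2472, 0.1404]
tool_rot: [[0.075, -0.997, 0.005], [-0.997, -0.075, -0.01], [0.011, -0.004, -1.0]]
ft_force: [0.5, 0.6, -1.7]
grip_width: 0.0256
gripper_force: 78.5
```

```bash
python3 sc.py top; python3 marb.py wrist w9.png | tail -1; python3 - <<'E'
from h import *
d=cam('top'); save(d,'t9.png',(180,400,60,280),2.6)
E
```

```text
top 17.0
[166.9 236.2] 57 [0.5128 0.2034]
[143.5 253. ] 26 [0.4761 0.2515]
[170.8 274. ] 101 [0.4336 0.1909]
[201.1 292.2] 90 [0.3976 0.1253]
[180.8 295.1] 91 [0.3904 0.1677]
[185.6 333.8] 95 [0.3117 0.1541]
[202.2 357.9] 96 [0.2642 0.1175]
tcp tray [-179.3   58.6] [0.37065085 0.24727076 0.14067621] -175.67876441540545 [-0.31960271  0.00991523 -2.09040173]
```

View pics/t9.png

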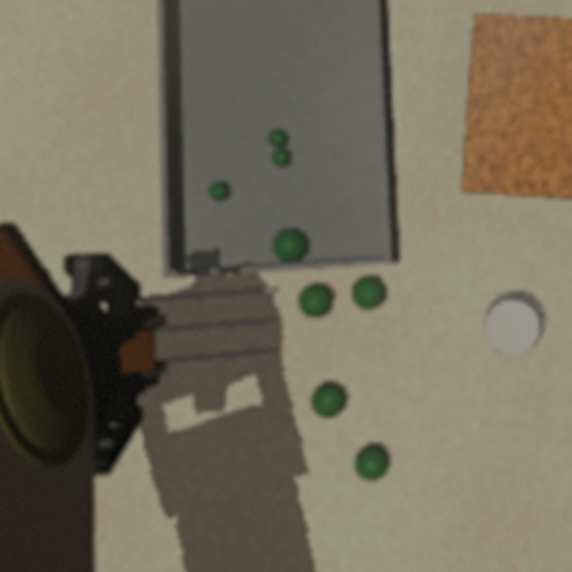

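drive_tool:
  series:
    - [[0,0,0],0,0]
    - [[0,0,0],0,0]

```text
time_s: 17.3
position: [0.3702, 0.2471, 0.14]
tool_rot: [[0.075, -0.997, 0.004], [-0.997, -0.075, -0.01], [0.011, -0.004, -1.0]]
ft_force: [0.8, 0.0, -1.7]
grip_width: 0.0251
gripper_force: 78.5
```

```bash
python3 -c "
from h import *
s=env.observe();print(s['q'].round(1),s['qvel'].round(2),s['joint_efforts'].round(1),s['tool_rot'].round(4))"
```

```text
[  18.8   17.2   98.6   -0.7   64.1 -165.2] [ 0.02  0.14  0.04  0.11 -0.06 -0.  ] [  0.  -36.6 -19.   -0.   -0.    0. ] [[ 0.0753 -0.9972  0.0044]
 [-0.9971 -0.0753 -0.0104]
 [ 0.0107 -0.0036 -0.9999]]
```

drive_tool:
  series:
    - [[0.005,0.01,-0.01],8,0]
    - [[0.015,0.03,-0.01],16,0]
    - [[0.027,0.0418,-0.01],24,0]
    - [[0.027,0.0418,-0.01],32.5,0]
    - [[0.027,0.0418,-0.01],32.5,0]
    - [[0.027,0.0418,-0.005],32.5,0]
    - [[0.027,0.0418,-0.005],32.5,0]

```text
time_s: 18.0
position: [0.3303, 0.2171, 0.1443]
tool_rot: [[-0.47, -0.883, 0.003], [-0.883, 0.47, -0.011], [0.008, -0.008, -1.0]]
ft_force: [0.8, 0.9, -1.7]
grip_width: 0.0253
gripper_force: 78.6
```

```bash
cat > st.py <<'E'
from h import *
s=env.observe();R=s['tool_rot'];print(s['position'].round(4),'front',np.degrees(np.arctan2(R[1,0],R[0,0])).round(2)%360,'q',s['q'].round(1))
E
python3 st.py; python3 - <<'E'
from h import *
d=cam('top'); P=cloud(d); v,u=np.mgrid[0:420,0:560]
q=P[(P[...,2]>.045)&(u>240)&(u<275)&(v>288)&(v<322)]; print('pot',np.median(q,0),q.min(0),q.max(0))
w=cam('wrist'); save(w,'w10.png')
E
```

```text
[0.3303 0.2171 0.1443] front 241.99 q [  16.5   12.3  105.1   -0.7   62.6 -135.2]
pot [0.37720985 0.00552573 0.05603264] [ 0.35514593 -0.04721122  0.04557854] [0.46872771 0.02701363 0.86747847]
```

View pics/w10.png

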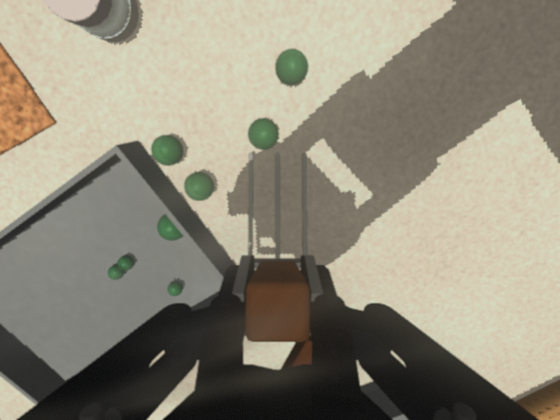

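drive_tool:
  series:
    - [[0,0,0.01],0,0]
    - [[0,0,0.016],0,0]
    - [[-0.006,0,0.018],0,0]
    - [[-0.013,0,0.0205],0,0]
    - [[-0.019,0,0.023],0,0]
    - [[-0.025,0,0.026],0,0]
    - [[-0.031,0,0.0295],0,0]
    - [[-0.037,0,0.0325],0,0]
    - [[-0.042,0,0.036],0,0]
    - [[-0.048,0,0.04],0,0]
    - [[-0.053,0,0.044],0,0]
    - [[-0.058,0,0.0475],0,0]
    - [[-0.058,0,0.0485],0,0]
    - [[-0.058,0,0.0485],0,0]
    - [[-0.058,0,0.0485],0,0]

```text
time_s: 19.6
position: [0.3602, 0.2695, 0.0976]
tool_rot: [[-0.472, -0.881, 0.009], [-0.881, 0.472, -0.007], [0.002, -0.011, -1.0]]
ft_force: [2.2, 4.3, 11.9]
grip_width: 0.0251
gripper_force: 79.3
```

```bash
python3 st.py; python3 sc.py top; python3 - <<'E'
from h import *
w=cam('wrist'); save(w,'w11.png')
E
```

```text
[0.3602 0.2695 0.0976] front 241.82 q [  22.    21.1  101.5   -0.7   57.  -129.4]
top 19.65
[166.9 236.3] 56 [0.5126 0.2035]
[143.5 253. ] 26 [0.4761 0.2515]
[170.8 273.9] 99 [0.4337 0.1909]
[201.2 292.4] 85 [0.3972 0.1252]
[180.6 295.2] 88 [0.3902 0.168 ]
[185.5 333.9] 90 [0.3116 0.1542]
[202.3 358. ] 95 [0.2641 0.1175]
```

View pics/w11.png

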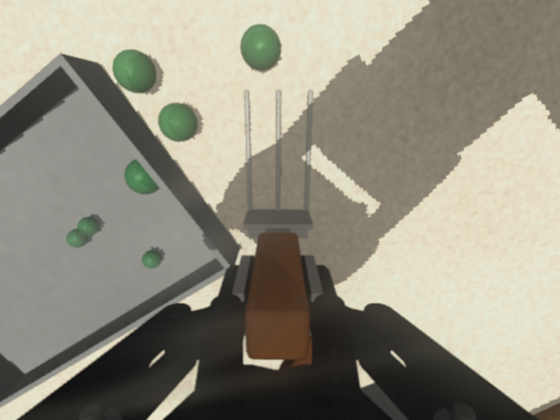

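drive_tool:
  series:
    - [[0.008,0,0],0,0]
    - [[0.016,0,0],0,0]
    - [[0.024,0,0],0,0]
    - [[0.032,0,0],0,0]
    - [[0.04,0,0],0,0]
    - [[0.048,0,0],0,0]
    - [[0.056,0,0],0,0]
    - [[0.064,0,0],0,0]
    - [[0.072,0,0],0,0]
    - [[0.08,0,0],0,0]
    - [[0.088,0,0],0,0]
    - [[0.096,0,0],0,0]
    - [[0.103,0,0],0,0]
    - [[0.109,0,0],0,0]
    - [[0.114,0,0],0,0]
    - [[0.116,0,0],0,0]
    - [[0.117,0,0],0,0]

```text
time_s: 21.4
position: [0.3048, 0.1652, 0.0977]
tool_rot: [[-0.472, -0.881, 0.008], [-0.881, 0.472, -0.009], [0.004, -0.012, -1.0]]
ft_force: [2.4, 3.0, 6.4]
grip_width: 0.0249
gripper_force: 78.6
```

```bash
python3 st.py; python3 sc.py top; cat > rel.py <<'E'
# marble centres in scoop frame: X ahead of TCP (tips at +103, back wall +8), Y along tool y
from h import *
import sys
dz=float(sys.argv[1]) if len(sys.argv)>1 else .014
s=env.observe();R=s['tool_rot'];p=s['position']
for n in('wrist','top'):
    d=cam(n); r,g,b=[d['img'][...,i].astype(int) for i in range(3)]
    m=((g-r>20)&(g>b+5)).astype(np.uint8)
    k,l,st,c=cv2.connectedComponentsWithStats(m)
    for i in range(1,k):
        if st[i,4]>25:
            q=plane(d,[c[i]],dz)[0]; e=(q-p)[:2]@R[:2,:2]*1000
            if -60<e[0]<160 and abs(e[1])<80: print(n,c[i].round(),st[i,4],e.round(1))
E
python3 rel.py
```

```text
[0.3048 0.1652 0.0977] front 241.82 q [   9.1   12.4  116.2   -0.8   51.  -142.2]
top 21.45
[166.9 236.4] 55 [0.5125 0.2034]
[143.5 253. ] 26 [0.4761 0.2515]
[170.8 273.9] 97 [0.4338 0.1908]
[201.1 292.4] 86 [0.3972 0.1253]
[180.6 295.3] 87 [0.3901 0.168 ]
[198.4 341. ] 102 [0.298  0.1269]
[202.3 357.9] 100 [0.2644 0.1175]
wrist [295. 142.] 913 [60.4 12.1]
wrist [262. 173.] 816 [ 36.8 -13.2]
wrist [190. 269.] 394 [-48.4 -78.1]
top [181. 295.] 82 [-42.6 -73.8]
top [199. 342.] 97 [ 38.5 -11.8]
top [202. 358.] 97 [61.  13.3]
```

drive_tool:
  series:
    - [[0,0,-0.006],0,0]
    - [[0,0,-0.016],0,0]
    - [[0,0,-0.03],0,0]
    - [[0,0,-0.045],0,0]
    - [[0,0,-0.06],0,0]
    - [[0,0,-0.07],0,0]
    - [[0,0,-0.075],0,0]
    - [[0,0,-0.075],4,0]
    - [[0,0,-0.075],10,0]
    - [[0,0,-0.075],17,0]
    - [[0,0,-0.075],25,0]
    - [[0,0,-0.075],33,0]
    - [[0,0,-0.075],41,0]
    - [[0,0,-0.075],49,0]
    - [[0,0,-0.075],57,0]
    - [[0,0,-0.075],65,0]
    - [[0,0,-0.075],73,0]
    - [[0,0,-0.075],81,0]
    - [[0,0,-0.075],89,0]

```text
time_s: 23.45
position: [0.3023, 0.1654, 0.1716]
tool_rot: [[-0.887, 0.462, 0.003], [0.462, 0.887, -0.011], [-0.008, -0.008, -1.0]]
ft_force: [-0.1, -0.6, -1.7]
grip_width: 0.0249
gripper_force: 77.5
```

```bash
python3 st.py; python3 rel.py .09; python3 - <<'E'
from h import *
d=cam('top'); hsv=cv2.cvtColor(d['img'],cv2.COLOR_RGB2HSV); v,u=np.mgrid[0:420,0:560]
m=((hsv[...,0]<16)&(hsv[...,1]>120)&(u>230)&(u<292)&(v>178)&(v<262)).astype(np.uint8)
k=max(cv2.findContours(m,0,1)[0],key=cv2.contourArea)[:,0]
print('pad',cv2.minAreaRect((plane(d,k,.004)[:,:2]*1000).astype(np.float32)))
P=cloud(d); m=((P[...,2]>.048)&(P[...,2]<.065)&(u>235)&(u<280)&(v>285)&(v<325)).astype(np.uint8)
k=max(cv2.findContours(m,0,1)[0],key=cv2.contourArea)[:,0]; print('pot',cv2.minEnclosingCircle((plane(d,k,.055)[:,:2]*1000).astype(np.float32)))
m=((P[...,2]>.028)&(P[...,2]<.05)&(u>115)&(u<216)&(v>140)&(v<290)).astype(np.uint8)
k=np.vstack(cv2.findContours(m,0,1)[0])[:,0]; w=plane(d,k,.04)[:,:2]; print('tray corner near -y: min of x+y-ish', w[np.argmin(w[:,0]+w[:,1])]); r=cv2.minAreaRect((w*1000).astype(np.float32)); print(r,cv2.boxPoints(r).round(1).tolist())
E
```

```text
[0.3023 0.1654 0.1716] front 152.5 q [  9.3   4.9 109.   -0.7  66.1 -53. ]
wrist [293. 142.] 904 [59.  11.2]
wrist [262. 173.] 806 [ 35.8 -12.5]
wrist [318. 256.] 211 [-36.2  34.3]
pad ((552.7562255859375, 1.6050262451171875), (96.47132110595703, 146.5706024169922), 87.81681823730469)
pot ((377.0383605957031, 5.952958106994629), 21.896774291992188)
tray corner near -y: min of x+y-ish [0.42256435 0.10289998]
((554.4204711914062, 203.78717041015625), (281.4376525878906, 183.2168426513672), 5.019923210144043) [[406.20001220703125, 282.70001220703125], [422.29998779296875, 100.19999694824219], [702.5999755859375, 124.80000305175781], [686.5999755859375, 307.3999938964844]]
```

drive_tool:
  series:
    - [[-0.0047,-0.0016,0],0,0]
    - [[-0.0142,-0.0049,0],3,0]
    - [[-0.0283,-0.0098,0],8,0]
    - [[-0.0472,-0.0163,0],13,0]
    - [[-0.0708,-0.0245,0],18,0]
    - [[-0.0945,-0.0327,0],23,0]
    - [[-0.1181,-0.0409,0],27,0]
    - [[-0.1417,-0.049,0],30.5,0]
    - [[-0.1606,-0.0556,0],30.5,0]
    - [[-0.1748,-0.0605,0],30.5,0]
    - [[-0.1843,-0.0638,0],30.5,0]
    - [[-0.1918,-0.0664,0],30.5,0]
    - [[-0.1918,-0.0664,0],30.5,0]
    - [[-0.1918,-0.0664,0],30.5,0]

```text
time_s: 25.0
position: [0.4424, 0.019, 0.1738]
tool_rot: [[-0.535, 0.845, 0.003], [0.845, 0.535, -0.01], [-0.01, -0.003, -1.0]]
ft_force: [-0.2, -0.1, -1.7]
grip_width: 0.0255
gripper_force: 77.4
```

```bash
python3 st.py; python3 rel.py .09; python3 sc.py top
```

```text
[0.4424 0.019  0.1738] front 122.33 q [-12.6  14.4  96.1  -0.6  69.2 -44.7]
wrist [320.  19.] 659 [138.   27.9]
wrist [377.  26.] 757 [134.3  65.8]
wrist [299.  71.] 615 [107.1  15. ]
wrist [294. 107.] 1028 [83.4 12. ]
wrist [262. 148.] 901 [ 54.4 -12. ]
top 25.15
[166.1 232.5] 27 [0.5206 0.2056]
[143.5 253. ] 26 [0.4761 0.2515]
```

drive_tool:
  series:
    - [[0,0,0.006],0,0]
    - [[0,0,0.018],0,0]
    - [[0,0,0.032],0,0]
    - [[0,0,0.046],0,0]
    - [[0,0,0.058],0,0]
    - [[0,0,0.067],0,0]
    - [[0,0,0.073],0,0]
    - [[0,0,0.076],0,0]
    - [[0,0,0.078],0,0]
    - [[0,0,0.0785],0,0]
    - [[0,0,0.0785],0,0]

```text
time_s: 26.25
position: [0.4447, 0.0171, 0.0969]
tool_rot: [[-0.535, 0.845, 0.008], [0.845, 0.535, -0.012], [-0.015, 0.0, -1.0]]
ft_force: [1.1, -3.6, 10.9]
grip_width: 0.0252
gripper_force: 78.9
```

```bash
python3 st.py; python3 rel.py .014; python3 - <<'E'
from h import *
save(cam('wrist'),'w12.png')
E
```

```text
[0.4447 0.0171 0.0969] front 122.33 q [-12.8  20.7 102.5  -0.7  56.2 -44.7]
wrist [335.   1.] 68 [147.2  37.1]
wrist [306.  53.] 1254 [117.4  19.2]
wrist [293. 103.] 1108 [85.6 11. ]
wrist [260. 145.] 966 [ 56.4 -13.2]
```

View pics/w12.png

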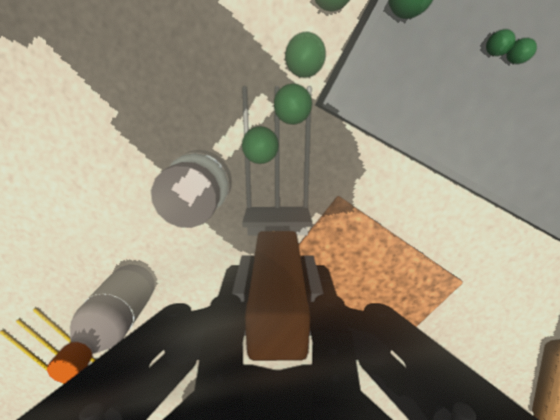

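drive_tool:
  series:
    - [[0.006,0,0],0,0]
    - [[0.012,0,0],0,0]
    - [[0.018,0,0],0,0]
    - [[0.024,0,0],0,0]
    - [[0.03,0,0],0,0]
    - [[0.036,0,0],0,0]
    - [[0.042,0,0],0,0]
    - [[0.048,0,0],0,0]
    - [[0.054,0,0],0,0]
    - [[0.058,0,0],0,0]
    - [[0.06,0,0],0,0]
    - [[0.06,0,0],0,0]

```text
time_s: 27.6
position: [0.4139, 0.068, 0.0969]
tool_rot: [[-0.534, 0.845, 0.012], [0.845, 0.534, -0.012], [-0.016, 0.004, -1.0]]
ft_force: [3.1, -3.5, 13.8]
grip_width: 0.0253
gripper_force: 79.1
```

```bash
python3 st.py; python3 rel.py .014; python3 sc.py top
```

```text
[0.4139 0.068  0.0969] front 122.3 q [ -6.6  18.6 106.3  -0.7  54.4 -38.4]
wrist [327.  85.] 1129 [97.4 34.9]
wrist [294. 133.] 1023 [64.6 12.9]
wrist [278. 186.] 1757 [24.4  0.8]
top 27.75
[166.9 236.3] 56 [0.5126 0.2035]
[143.5 253. ] 26 [0.4761 0.2515]
```

drive_tool:
  series:
    - [[-0.003,-0.003,0],0,0]
    - [[-0.008,-0.003,0],0,0]
    - [[-0.013,-0.003,0],0,0]
    - [[-0.018,-0.003,0],0,0]
    - [[-0.021,-0.003,0],0,0]
    - [[-0.022,-0.003,0],0,0]
    - [[-0.018,-0.006,0],4,0]
    - [[-0.014,-0.008,0],8,0]
    - [[-0.0106,-0.0104,0],12,0]
    - [[-0.007,-0.0145,0],16,0]
    - [[-0.004,-0.0185,0],20,0]
    - [[-0.0026,-0.0201,0],22.3,0]
    - [[-0.0026,-0.0201,0],22.3,0]

```text
time_s: 29.05
position: [0.3965, 0.0551, 0.096]
tool_rot: [[-0.173, 0.985, 0.007], [0.985, 0.173, -0.012], [-0.013, 0.005, -1.0]]
ft_force: [-0.3, -1.7, 10.5]
grip_width: 0.0252
gripper_force: 78.6
```

```bash
python3 st.py; python3 rel.py .014
```

```text
[0.3965 0.0551 0.096 ] front 99.94 q [ -8.8  17.2 108.9  -0.7  53.4 -18.3]
wrist [373.  36.] 1368 [127.9  64.3]
wrist [298.  60.] 1189 [113.5  14.7]
wrist [292. 118.] 1063 [75.9 11.6]
wrist [293. 163.] 936 [42.9 12.9]
wrist [262. 194.] 855 [ 18.6 -11.8]
top [171. 272.] 48 [125.8  64.6]
```

drive_tool:
  series:
    - [[0.006,0.001,0],0,0]
    - [[0.012,0.001,0],0,0]
    - [[0.018,0.001,0],0,0]
    - [[0.024,0.001,0],0,0]
    - [[0.03,0.001,0],0,0]
    - [[0.036,0.001,0],0,0]
    - [[0.042,0.001,0],0,0]
    - [[0.048,0.001,0],0,0]
    - [[0.053,0.001,0],0,0]
    - [[0.056,0.001,0],0,0]
    - [[0.056,0.001,0],0,0]

```text
time_s: 30.25
position: [0.3893, 0.1107, 0.096]
tool_rot: [[-0.174, 0.985, 0.011], [0.985, 0.174, -0.011], [-0.013, 0.009, -1.0]]
ft_force: [3.3, -3.7, 15.4]
grip_width: 0.0255
gripper_force: 79.1
```

```bash
python3 st.py; python3 rel.py .014
```

```text
[0.3893 0.1107 0.096 ] front 100.02 q [ -0.6  17.5 108.4  -0.8  53.5 -10.1]
wrist [293. 103.] 1102 [86.3 12.1]
wrist [360. 127.] 1031 [69.4 61.8]
wrist [283. 170.] 2820 [37.2  5.2]
top [171. 274.] 90 [71.9 57.4]
```

drive_tool:
  series:
    - [[0.004,0,0],0,0]
    - [[0.007,0,0],0,0]
    - [[0.008,0,0],0,0]
    - [[0.008,0,-0.004],0,0]
    - [[0.008,0,-0.01],0,0]
    - [[0.008,0,-0.02],0,0]
    - [[0.008,0,-0.032],0,0]
    - [[0.008,0,-0.044],0,0]
    - [[0.008,0,-0.056],0,0]
    - [[0.008,0,-0.064],0,0]
    - [[0.008,0.003,-0.068],0,0]
    - [[0.008,0.01,-0.068],0,0]
    - [[0.009,0.022,-0.068],0,0]
    - [[0.01,0.04,-0.068],0,0]
    - [[0.011,0.06,-0.068],0,0]
    - [[0.012,0.082,-0.068],0,0]
    - [[0.013,0.104,-0.068],0,0]
    - [[0.014,0.122,-0.068],0,0]
    - [[0.014,0.136,-0.068],0,0]
    - [[0.014,0.145,-0.068],0,0]

```text
time_s: 32.35
position: [0.528, 0.1509, 0.1611]
tool_rot: [[-0.174, 0.985, 0.003], [0.985, 0.174, -0.011], [-0.011, 0.001, -1.0]]
ft_force: [0.1, 0.5, -2.2]
grip_width: 0.0253
gripper_force: 77.0
```

drive_tool:
  series:
    - [[0,0.0025,0],-3,0]
    - [[0,0.0025,0],-9,0]
    - [[0,0.0025,0],-16,0]
    - [[0,0.0025,0],-24,0]
    - [[0,0.0025,0],-32,0]
    - [[0,0.0025,0],-40,0]
    - [[0,0.0025,0],-48,0]
    - [[0,0.0025,0],-56,0]
    - [[0,0.0025,0],-64,0]
    - [[0,0.0025,0],-71,0]
    - [[0,0.0025,0],-78,0]
    - [[0,0.0025,0],-82,0]
    - [[0,0.0025,0],-84,0]
    - [[0,0.0025,0],-85,0]
    - [[0,0.0025,0],-85,0]

```text
time_s: 33.85
position: [0.5293, 0.1511, 0.1619]
tool_rot: [[-0.996, -0.087, 0.003], [-0.087, 0.996, -0.011], [-0.002, -0.011, -1.0]]
ft_force: [-0.1, 0.5, -2.6]
grip_width: 0.0255
gripper_force: 77.1
```

```bash
python3 rel.py .083; python3 top.py top t20.png
```

```text
wrist [287. 150.] 3936 [54.2  5.8]
wrist [331.  99.] 724 [89.9 36.5]
wrist [333. 183.] 353 [29.5 41.4]
top [185. 239.] 243 [25.7 -2.1]
top [180. 257.] 122 [59.9 10. ]
top [177. 273.] 199 [89.  16.8]
[183.4 245.4] 386 [-63.6 -33.1] [-63.2 -31.6]
[176.9 272.9] 204 [-119.9  -17.3] [-120.   -15.7]
tcp tray [-29.7 -51. ] [0.5292 0.1511 0.1621] 94.98 [ 0.6 -0.2 -2.3]
```

drive_tool:
  series:
    - [[0,-0.001,0.006],0,0]
    - [[0,-0.001,0.016],0,0]
    - [[0,-0.001,0.028],0,0]
    - [[0,-0.001,0.038],0,0]
    - [[0,-0.001,0.045],0,0]
    - [[0,-0.001,0.049],0,0]
    - [[0.002,-0.001,0.049],0,0]
    - [[0.005,-0.001,0.047],0,0]
    - [[0.008,-0.001,0.0445],0,0]
    - [[0.012,-0.001,0.041],0,0]
    - [[0.016,-0.001,0.038],0,0]
    - [[0.02,-0.001,0.0355],0,0]
    - [[0.024,-0.001,0.033],0,0]
    - [[0.028,-0.001,0.0305],0,0]
    - [[0.031,-0.001,0.0285],0,0]
    - [[0.033,-0.001,0.0275],0,0]
    - [[0.034,-0.001,0.027],0,0]
    - [[0.034,-0.001,0.027],0,0]

```text
time_s: 35.8
position: [0.4963, 0.1469, 0.136]
tool_rot: [[-0.996, -0.087, 0.007], [-0.087, 0.996, -0.01], [-0.006, -0.011, -1.0]]
ft_force: [5.7, 1.2, -2.6]
grip_width: 0.0252
gripper_force: 78.3
```

```bash
python3 rel.py .045; python3 top.py top t21.png|tail -1
```

```text
wrist [335. 140.] 759 [60.1 43.4]
wrist [293. 176.] 2559 [31.8 11.5]
wrist [261. 222.] 718 [ -8.5 -15.1]
wrist [336. 222.] 370 [-8.5 48.9]
top [185. 266.] 215 [44.4 10.7]
tcp tray [-62.9 -52.4] [0.4963 0.1469 0.1359] 95.01 [ 5.7  1.3 -1.8]
```

drive_tool:
  series:
    - [[-0.001,0,0],0,0]
    - [[-0.002,0,0],0,0]
    - [[-0.003,0,0],0,0]
    - [[-0.003,0,-0.003],0,0]
    - [[-0.003,0,-0.008],0,0]
    - [[-0.003,0,-0.015],0,0]
    - [[-0.003,0,-0.024],0,0]
    - [[-0.003,0,-0.034],0,0]
    - [[-0.003,0,-0.044],0,0]
    - [[-0.003,0,-0.056],0,0]
    - [[-0.003,0,-0.068],0,0]
    - [[-0.003,0,-0.08],0,0]
    - [[-0.003,0,-0.092],0,0]
    - [[-0.003,0,-0.104],0,0]
    - [[-0.003,0,-0.116],0,0]
    - [[-0.003,0,-0.128],0,0]
    - [[-0.003,0,-0.138],0,0]
    - [[-0.003,0,-0.146],0,0]
    - [[-0.003,0,-0.15],0,0]
    - [[-0.003,0,-0.15],0,0]

```text
time_s: 37.95
position: [0.4979, 0.1487, 0.2856]
tool_rot: [[-0.996, -0.087, 0.004], [-0.088, 0.996, -0.011], [-0.003, -0.011, -1.0]]
ft_force: [-0.7, 0.4, -1.3]
grip_width: 0.0251
gripper_force: 78.1
```

```bash
python3 rel.py .18; python3 st.py; python3 - <<'E'
from h import *
a=cam('scene'); b=cam('wrist')
save(a,'x.png',(20,220,240,440),2); save(b,'y.png',(60,260,180,380),2)
cv2.imwrite('pics/s22.png',np.hstack([cv2.imread('pics/x.png'),cv2.imread('pics/y.png')]))
E
```

```text
wrist [289.   5.] 228 [153.1   6.8]
wrist [263.  14.] 334 [147.9 -12. ]
wrist [292.  28.] 356 [138.8   8.9]
wrist [286. 100.] 276 [89.9  5.7]
wrist [315. 126.] 238 [69.6 29.5]
wrist [354. 161.] 70 [41.5 63.2]
wrist [317. 182.] 142 [22.8 32.5]
top [144. 253.] 26 [19.3 46.6]
top [169. 274.] 60 [57.6  4.7]
top [190. 289.] 93 [ 84.3 -30.8]
top [189. 328.] 105 [149.4 -26. ]
[0.4977 0.1487 0.2848] front 185.02 q [  3.9  16.8  73.1  -0.6  90.  -91.2]
```

View pics/s22.png

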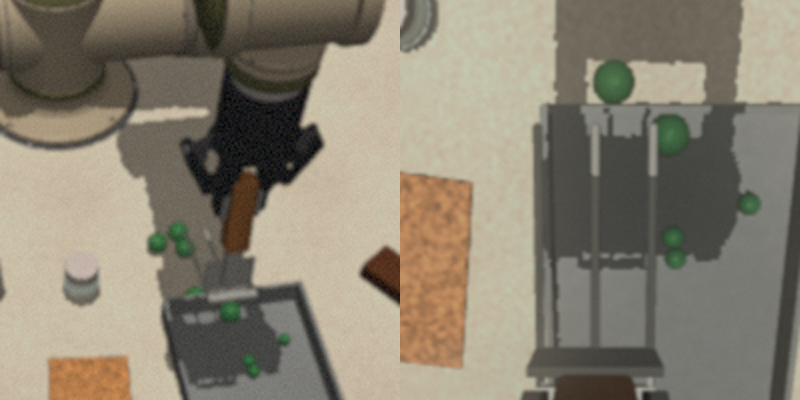

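```bash
python3 sc.py scene top scene
```

```text
scene 38.2
[329.4 138.6] 94 [0.3069 0.1423]
[318.5 140.5] 52 [0.3112 0.1124]
[336.8 165.2] 21 [0.3957 0.1498]
[354.6 174.9] 74 [0.4292 0.1907]
[365.2 202.2] 52 [0.5121 0.2037]
top 38.25
[143.6 252.9] 27 [0.4763 0.2513]
[168.6 273.9] 63 [0.4337 0.1956]
[190.  288.8] 96 [0.404  0.1489]
[189.1 328.4] 108 [0.3229 0.1473]
[205.9 334.5] 104 [0.3115 0.1118]
[191.2 342.2] 109 [0.2951 0.1416]
scene 38.3
[329.4 138.6] 94 [0.3067 0.1422]
[318.5 140.6] 53 [0.3114 0.1123]
[354.7 175. ] 73 [0.4295 0.1908]
[365.1 202. ] 53 [0.5115 0.2036]
```

drive_tool:
  series:
    - [[0.03,0.025,0],-8,0]
    - [[0.07,0.05,0],-16,0]
    - [[0.11,0.08,0],-24,0]
    - [[0.1335,0.097,0],-32,0]
    - [[0.1335,0.097,0],-40,0]
    - [[0.1335,0.097,0],-48,0]
    - [[0.1335,0.097,0.04],-57,0]
    - [[0.1335,0.097,0.08],-57,0]
    - [[0.1335,0.097,0.12],-57,0]
    - [[0.1335,0.097,0.15],-57,0]
    - [[0.1335,0.097,0.15],-57,0]
    - [[0.1335,0.097,0.15],-57,0]

```text
time_s: 39.5
position: [0.3575, 0.2322, 0.1346]
tool_rot: [[-0.469, -0.883, 0.004], [-0.883, 0.469, -0.01], [0.007, -0.009, -1.0]]
ft_force: [-0.3, 0.7, -1.1]
grip_width: 0.0251
gripper_force: 78.1
```

```bash
python3 st.py; python3 sc.py top
```

```text
[0.3575 0.2322 0.1346] front 242.01 q [  17.4   16.   101.8   -0.7   62.2 -134.3]
top 39.55
[166.9 236.1] 58 [0.513  0.2035]
[143.5 253. ] 26 [0.4761 0.2515]
[170.7 274. ] 99 [0.4336 0.1911]
[190.1 288.5] 89 [0.4046 0.1489]
[189.1 328.4] 98 [0.3229 0.1473]
[206.1 334.7] 92 [0.3112 0.1114]
[191.4 342.1] 94 [0.2955 0.1412]
```

drive_tool:
  series:
    - [[0,0.0015,0.01],0,0]
    - [[0,0.0015,0.017],0,0]
    - [[-0.005,0.0015,0.0195],0,0]
    - [[-0.01,0.0015,0.022],0,0]
    - [[-0.015,0.0015,0.0255],0,0]
    - [[-0.02,0.0015,0.029],0,0]
    - [[-0.025,0.0015,0.033],0,0]
    - [[-0.031,0.0015,0.0375],0,0]
    - [[-0.033,0.0015,0.0388],0,0]
    - [[-0.033,0.0015,0.0388],0,0]

```text
time_s: 40.55
position: [0.3727, 0.2625, 0.0958]
tool_rot: [[-0.469, -0.883, 0.007], [-0.883, 0.469, -0.009], [0.005, -0.01, -1.0]]
ft_force: [2.1, 2.7, 8.6]
grip_width: 0.0252
gripper_force: 77.3
```

```bash
python3 st.py; python3 rel.py
```

```text
[0.3727 0.2625 0.0958] front 242.05 q [  20.6   21.8  100.6   -0.8   57.3 -131. ]
wrist [295.  15.] 1177 [142.5  10.6]
wrist [262.  44.] 1205 [126.2 -11.3]
top [189. 328.] 89 [125.   -9.9]
top [191. 342.] 89 [143.3  11.7]
```

drive_tool:
  series:
    - [[0.007,0,0],0,0]
    - [[0.014,0,0],0,0]
    - [[0.021,0,0],0,0]
    - [[0.028,0,0],0,0]
    - [[0.035,0,0],0,0]
    - [[0.042,0,0],0,0]
    - [[0.049,-0.001,0],0,0]
    - [[0.056,-0.002,0],0,0]
    - [[0.063,-0.003,0],0,0]
    - [[0.07,-0.004,0],0,0]
    - [[0.077,-0.004,0],0,0]
    - [[0.084,-0.004,0],0,0]
    - [[0.091,-0.004,0],0,0]
    - [[0.098,-0.004,0],0,0]
    - [[0.104,-0.004,0],0,0]
    - [[0.109,-0.004,0],0,0]
    - [[0.112,-0.004,0],0,0]
    - [[0.112,-0.004,0],0,0]

```text
time_s: 42.45
position: [0.3227, 0.1605, 0.0959]
tool_rot: [[-0.469, -0.883, 0.005], [-0.883, 0.469, -0.011], [0.007, -0.01, -1.0]]
ft_force: [1.5, -1.1, 3.6]
grip_width: 0.0249
gripper_force: 76.5
```

```bash
python3 st.py; python3 rel.py; python3 sc.py top
```

```text
[0.3227 0.1605 0.0959] front 242.01999999999998 q [   7.9   13.9  114.3   -0.8   51.6 -143.6]
wrist [260. 160.] 870 [ 47.3 -14.1]
wrist [294. 183.] 869 [29.6 12.1]
wrist [262. 197.] 812 [ 18.1 -13.6]
top [190. 289.] 84 [-28.4 -77.5]
top [194. 328.] 94 [ 19.  -12.3]
top [206. 335.] 93 [ 48.2 -12.5]
top [192. 341.] 100 [30.5 13.3]
top 42.6
[166.1 232.7] 27 [0.5202 0.2055]
[167.5 239.8] 28 [0.5052 0.2017]
[143.5 253. ] 26 [0.4761 0.2515]
[170.8 273.9] 97 [0.4338 0.1909]
[190.  288.6] 87 [0.4044 0.149 ]
[193.7 327.6] 105 [0.3248 0.1378]
[205.8 334.5] 102 [0.3115 0.1119]
[192.2 341.5] 105 [0.2967 0.1397]
```

drive_tool:
  series:
    - [[0,0,-0.004],0,0]
    - [[0,0,-0.01],0,0]
    - [[0,0,-0.02],0,0]
    - [[0,0,-0.032],0,0]
    - [[0,0,-0.046],0,0]
    - [[0,0,-0.062],0,0]
    - [[0,0,-0.08],2,0]
    - [[0,0,-0.098],5,0]
    - [[0,0,-0.116],9,0]
    - [[0,0,-0.132],13,0]
    - [[0,0,-0.146],17,0]
    - [[0,0,-0.158],21,0]
    - [[0,0,-0.168],25,0]
    - [[0,0,-0.175],28,0]
    - [[0,0,-0.18],31,0]
    - [[0,0,-0.182],32,0]
    - [[0,0,-0.182],32,0]

```text
time_s: 44.3
position: [0.3213, 0.1626, 0.2777]
tool_rot: [[-0.866, -0.501, 0.003], [-0.501, 0.865, -0.01], [0.002, -0.011, -1.0]]
ft_force: [1.3, 0.3, -1.1]
grip_width: 0.0251
gripper_force: 75.9
```

```bash
python3 st.py; python3 rel.py .195; python3 - <<'E'
from h import *
s=env.observe();R=s['tool_rot'];D=np.array([.588,-.1825])-s['position'][:2]; print(D@R[:2,:2])
E
```

```text
[0.3213 0.1626 0.2777] front 210.06 q [   8.3   -0.    94.8   -0.6   85.1 -111.7]
wrist [262. 160.] 809 [ 47.  -13.3]
wrist [293. 178.] 811 [32.5 10.8]
wrist [262. 198.] 749 [ 16.3 -13.4]
wrist [240. 216.] 119 [  1.3 -31.5]
wrist [253. 247.] 58 [-27.4 -22.2]
top [165. 354.] 173 [ 18.1 -12.1]
top [166. 371.] 344 [42.1 -1.2]
[-0.05781954 -0.43224886]
```

drive_tool:
  series:
    - [[-0.0005,-0.004,0],0,0]
    - [[-0.0016,-0.012,0],0,0]
    - [[-0.0032,-0.024,0],0,0]
    - [[-0.0053,-0.04,0],0,0]
    - [[-0.008,-0.06,0],0,0]
    - [[-0.0112,-0.083,0],0,0]
    - [[-0.0146,-0.109,0],0,0]
    - [[-0.0184,-0.137,0],0,0]
    - [[-0.0223,-0.166,0],0,0]
    - [[-0.0266,-0.198,0],0,0]
    - [[-0.0309,-0.23,0],0,0]
    - [[-0.0351,-0.262,0],0,0]
    - [[-0.0394,-0.293,0],0,0]
    - [[-0.0434,-0.323,0],0,0]
    - [[-0.0471,-0.351,0],0,0]
    - [[-0.0506,-0.377,0],0,0]
    - [[-0.0535,-0.399,0],0,0]
    - [[-0.0559,-0.416,0],0,0]
    - [[-0.0575,-0.428,0],0,0]
    - [[-0.058,-0.432,0],0,0]

```text
time_s: 46.4
position: [0.5882, -0.1846, 0.2812]
tool_rot: [[-0.867, -0.499, 0.003], [-0.499, 0.867, -0.01], [0.003, -0.01, -1.0]]
ft_force: [-0.7, -0.0, -2.9]
grip_width: 0.0253
gripper_force: 75.8
```

```bash
python3 st.py; python3 rel.py .195; python3 - <<'E'
from h import *
d=cam('wrist'); P=cloud(d); Z=P[...,2]; s=env.observe(); R=s['tool_rot']
q=P[(Z>.166)&(Z<.1735)]-s['position']; e=q[:,:2]@R[:2,:2]*1000
print('rim-level pts in tool frame',np.percentile(e,[1,50,99],axis=0).round(1).tolist(),len(e))
C=(np.array([.5205,-.2215])-s['position'][:2])@R[:2,:2]*1000; print('cup centre in tool',C)
E
```

```text
[ 0.5882 -0.1846  0.2812] front 209.93 q [ -28.2   27.1   57.5   -0.4   95.  -148.2]
wrist [277. 167.] 1826 [40.6 -1.4]
wrist [262. 197.] 844 [ 16.5 -13.4]
top [382. 193.] 75 [ 16.9 -19.4]
rim-level pts in tool frame [[-58.3, -93.5], [60.8, -36.4], [119.7, 45.8]] 1827
cup centre in tool [77.52807575  0.07881248]
```

drive_tool:
  series:
    - [[0,0,0.003],0,0]
    - [[0,0,0.006],0,0]
    - [[0,0,0.006],0,0]
    - [[-0.043,0,0.006],0,0]
    - [[-0.045,0,0.006],0,0]
    - [[-0.045,0,0.006],0,0]

```text
time_s: 47.15
position: [0.6272, -0.1593, 0.2757]
tool_rot: [[-0.865, -0.502, 0.003], [-0.502, 0.865, -0.011], [0.003, -0.011, -1.0]]
ft_force: [-1.0, -0.3, -1.6]
grip_width: 0.0251
gripper_force: 75.9
```

```bash
python3 st.py; python3 rel.py .195
```

```text
[ 0.6272 -0.1593  0.2757] front 210.1 q [ -24.5   30.7   52.2   -0.5   96.7 -144.7]
wrist [261. 132.] 997 [ 68.2 -13. ]
wrist [293. 152.] 948 [53.1 10.8]
wrist [262. 173.] 880 [ 36.8 -13.1]
```

drive_tool:
  series:
    - [[0.001,0,0],0,0]
    - [[0.003,0,0],0,0]
    - [[0.006,0,0],0,0]
    - [[0.01,0,0],0,0]
    - [[0.015,0,0],0,0]
    - [[0.02,0,0],0,0]
    - [[0.025,0,0],0,0]
    - [[0.03,0,0],0,0]
    - [[0.035,0,0],0,0]
    - [[0.039,0,0],0,0]
    - [[0.042,0,0],0,0]
    - [[0.044,0,0],0,0]
    - [[0.045,0,0],0,0]
    - [[0.045,0,0],0,0]
    - [[0.002,0,0],0,0]
    - [[0,0,0],0,0]
    - [[0,0,0],0,0]

```text
time_s: 48.95
position: [0.6274, -0.1594, 0.2756]
tool_rot: [[-0.865, -0.501, 0.003], [-0.501, 0.865, -0.01], [0.003, -0.011, -1.0]]
ft_force: [-0.1, -0.4, -1.4]
grip_width: 0.025
gripper_force: 75.9
```

```bash
python3 st.py; python3 rel.py .195
```

```text
[ 0.6274 -0.1594  0.2756] front 210.1 q [ -24.5   30.7   52.2   -0.5   96.7 -144.7]
wrist [261. 103.] 1095 [ 88.1 -12.9]
wrist [294. 125.] 1026 [72.5 10.7]
wrist [262. 149.] 944 [ 55.8 -13. ]
```

drive_tool:
  series:
    - [[0.001,0,0],0,0]
    - [[0.003,0,0],0,0]
    - [[0.006,0,0],0,0]
    - [[0.01,0,0],0,0]
    - [[0.015,0,0],0,0]
    - [[0.021,0,0],0,0]
    - [[0.027,0,0],0,0]
    - [[0.033,0,0],0,0]
    - [[0.039,0,0],0,0]
    - [[0.045,0,0],0,0]
    - [[0.051,0,0],0,0]
    - [[0.056,0,0],0,0]
    - [[0.061,0,0],0,0]
    - [[0.065,0,0],0,0]
    - [[0.068,0,0],0,0]
    - [[0.07,0,0],0,0]
    - [[0.07,0,0],0,0]
    - [[0.027,0,0],0,0]
    - [[0.025,0,0],0,0]
    - [[0.025,0,0],0,0]

```text
time_s: 51.05
position: [0.6058, -0.172, 0.2757]
tool_rot: [[-0.865, -0.502, 0.003], [-0.502, 0.865, -0.01], [0.002, -0.011, -1.0]]
ft_force: [-0.3, -0.4, -2.1]
grip_width: 0.0249
gripper_force: 75.9
```

```bash
python3 st.py; python3 rel.py .195
```

```text
[ 0.6058 -0.172   0.2757] front 210.1 q [ -26.4   28.7   55.7   -0.5   95.2 -146.6]
wrist [301.  67.] 774 [111.4  14.9]
wrist [271.  83.] 685 [101.1  -5.8]
wrist [261. 122.] 1026 [ 75.1 -13. ]
```

drive_tool:
  series:
    - [[0.001,0,0],0,0]
    - [[0.003,0,0],0,0]
    - [[0.006,0,0],0,0]
    - [[0.01,0,0],0,0]
    - [[0.015,0,0],0,0]
    - [[0.021,0,0],0,0]
    - [[0.027,0,0],0,0]
    - [[0.033,0,0],0,0]
    - [[0.038,0,0],0,0]
    - [[0.042,0,0],0,0]
    - [[0.044,0,0],0,0]
    - [[0.045,0,0],0,0]
    - [[0.045,0,0],0,0]
    - [[0.002,0,0],0,0]
    - [[0,0,0],0,0]
    - [[0,0,0],0,0]

```text
time_s: 52.75
position: [0.6058, -0.1719, 0.2757]
tool_rot: [[-0.865, -0.502, 0.003], [-0.502, 0.865, -0.01], [0.003, -0.011, -1.0]]
ft_force: [0.6, 0.1, -2.2]
grip_width: 0.0256
gripper_force: 75.9
```

drive_tool:
  series:
    - [[0.001,0,0],0,0]
    - [[0.003,0,0],0,0]
    - [[0.006,0,0],0,0]
    - [[0.01,0,0],0,0]
    - [[0.015,0,0],0,0]
    - [[0.021,0,0],0,0]
    - [[0.027,0,0],0,0]
    - [[0.033,0,0],0,0]
    - [[0.038,0,0],0,0]
    - [[0.042,0,0],0,0]
    - [[0.044,0,0],0,0]
    - [[0.045,0,0],0,0]
    - [[0.045,0,0],0,0]
    - [[0.002,0,0],0,0]
    - [[0,0,0],0,0]
    - [[0,0,0],0,0]

```text
time_s: 54.35
position: [0.6058, -0.1719, 0.2757]
tool_rot: [[-0.865, -0.502, 0.003], [-0.502, 0.865, -0.01], [0.003, -0.011, -1.0]]
ft_force: [0.3, -0.4, -2.0]
grip_width: 0.025
gripper_force: 75.9
```

```bash
python3 st.py; python3 rel.py .14; python3 sc.py scene
```

```text
[ 0.6058 -0.1719  0.2757] front 210.11 q [ -26.4   28.7   55.7   -0.5   95.2 -146.6]
wrist [273.  56.] 766 [125.9  -5.4]
wrist [304.  67.] 764 [118.1  21.5]
wrist [267. 113.] 445 [ 80.7 -11.5]
wrist [282. 113.] 57 [80.4  2.7]
scene 54.5
[354.6 175. ] 76 [0.4293 0.1907]
[177.2 184. ] 25 [ 0.4239 -0.2592]
[382. 189.] 21 [0.4768 0.2522]
[183.7 192.8] 39 [ 0.4517 -0.2423]
[365.3 202.5] 48 [0.513  0.2038]
```

drive_tool:
  series:
    - [[-0.03,0.03,0],0,0]
    - [[-0.06,0.07,0],8,0]
    - [[-0.0747,0.115,0],16,0]
    - [[-0.0747,0.1543,0],24,0]
    - [[-0.0747,0.1543,0],32,0]
    - [[-0.0747,0.1543,0.03],33.6,0]
    - [[-0.0747,0.1543,0.07],33.6,0]
    - [[-0.0747,0.1543,0.11],33.6,0]
    - [[-0.0747,0.1543,0.145],33.6,0]
    - [[-0.0747,0.1543,0.162],33.6,0]
    - [[-0.0747,0.1543,0.168],33.6,0]
    - [[-0.0747,0.1543,0.172],33.6,0]
    - [[-0.0747,0.1543,0.175],33.6,0]
    - [[-0.0747,0.1543,0.1765],33.6,0]
    - [[-0.0747,0.1543,0.1765],33.6,0]

```text
time_s: 56.0
position: [0.595, -0.0038, 0.1005]
tool_rot: [[-0.998, 0.063, 0.009], [0.063, 0.998, -0.012], [-0.01, -0.011, -1.0]]
ft_force: [2.3, -0.5, 6.8]
grip_width: 0.0254
gripper_force: 76.9
```

```bash
python3 st.py; python3 sc.py top
```

```text
[ 0.595  -0.0038  0.1005] front 176.41 q [-11.5  32.9  78.4  -0.6  68.1 -97.7]
top 56.05
[380.5 221.7] 126 [ 0.5531 -0.2499]
[166.4 235.6] 48 [0.514  0.2046]
[392.4 244.6] 122 [ 0.505  -0.2746]
[377.5 247.5] 111 [ 0.4982 -0.243 ]
[143.5 253. ] 26 [0.4761 0.2515]
```

drive_tool:
  series:
    - [[0,0,0],0,0.07]
    - [[0,0,0],0,0.0854]
    - [[0,0,0],0,0.0854]
    - [[0,0,0],0,0.0854]
    - [[0,0,0],8,0.0854]
    - [[0,0,0],16,0.0854]
    - [[0,0,0],24,0.0854]
    - [[0,0,0],32,0.0854]
    - [[0,0,0],40,0.0854]
    - [[0,0,0],48,0.0854]
    - [[0,0,0],56,0.0854]
    - [[0,0,0],64,0.0854]
    - [[0,0,0],72,0.0854]
    - [[0,0,0],80,0.0854]
    - [[0,0,0],88,0.0854]
    - [[0,0,0],96,0.0854]
    - [[0,0,0],104,0.0854]
    - [[0,0,0],112,0.0854]
    - [[0,0,0],120,0.0854]

```text
time_s: 57.95
position: [0.5934, -0.0034, 0.0978]
tool_rot: [[0.558, 0.83, 0.004], [0.83, -0.558, -0.011], [-0.007, 0.009, -1.0]]
ft_force: [-0.5, -0.4, -0.9]
grip_width: 0.0855
gripper_force: 0.0
```

drive_tool:
  series:
    - [[0,0,0],8,0.0854]
    - [[0,0,0],16,0.0854]
    - [[0,0,0],24,0.0854]
    - [[0,0,0],32,0.0854]
    - [[0,0,0],40,0.0854]
    - [[0,0,0],48,0.0854]
    - [[0,0,0],56,0.0854]
    - [[0,0,0],60,0.0854]
    - [[0,0,0],60,0.0854]
    - [[0,0,0],60,0]
    - [[0,0,0],60,0]
    - [[0,0,0],60,0]
    - [[0,0,0],60,0]
    - [[0,0,0],60,0]
    - [[0,0,0],60,0]
    - [[0,0,0],60,0]
    - [[0,0,0],60,0]
  newtons: 80

```text
time_s: 59.65
position: [0.5935, -0.0034, 0.098]
tool_rot: [[0.998, -0.062, 0.004], [-0.062, -0.998, -0.011], [0.005, 0.01, -1.0]]
ft_force: [-1.2, -1.0, 3.3]
grip_width: 0.0251
gripper_force: 78.4
```

```bash
python3 st.py; python3 sc.py top
```

```text
[ 0.5935 -0.0034  0.098 ] front 356.42 q [-11.5  33.   78.6  -0.6  68.   82.3]
top 59.7
[380.7 221.7] 123 [ 0.5532 -0.2501]
[166.6 236. ] 53 [0.5131 0.204 ]
[392.4 244.6] 124 [ 0.5051 -0.2746]
[377.6 247.5] 110 [ 0.4983 -0.2432]
[143.5 253. ] 26 [0.4761 0.2515]
```

drive_tool:
  series:
    - [[0,0,-0.04],0,0]
    - [[0,0,-0.08],0,0]
    - [[-0.02,-0.02,-0.08],-8,0]
    - [[-0.05,-0.055,-0.08],-16,0]
    - [[-0.08,-0.09,-0.08],-24,0]
    - [[-0.115,-0.125,-0.08],-32,0]
    - [[-0.15,-0.16,-0.08],-40,0]
    - [[-0.18,-0.195,-0.08],-48,0]
    - [[-0.21,-0.23,-0.08],-56,0]
    - [[-0.2361,-0.2603,-0.08],-64,0]
    - [[-0.2361,-0.2603,-0.08],-72,0]
    - [[-0.2361,-0.2603,-0.08],-80,0]
    - [[-0.2361,-0.2603,-0.08],-88,0]
    - [[-0.2361,-0.2603,-0.08],-98.6,0]
    - [[-0.2361,-0.2603,-0.08],-98.6,0]
    - [[-0.2361,-0.2603,-0.08],-98.6,0]

```text
time_s: 61.3
position: [0.3735, 0.2719, 0.1738]
tool_rot: [[-0.088, 0.996, 0.003], [0.996, 0.088, -0.011], [-0.011, 0.002, -1.0]]
ft_force: [-0.5, 0.4, -1.5]
grip_width: 0.0247
gripper_force: 79.2
```

```bash
python3 st.py; python3 sc.py top; sed -i 's/if -60<e\[0\]<160/if -160<e[0]<160/' rel.py; python3 rel.py; python3 -c "
import sys; sys.argv=['','top','t30.png']
exec(open('marb.py').read().split('hsv=')[0]); print(tr(env.observe()['position'])*1000)"
```

```text
[0.3735 0.2719 0.1738] front 95.03 q [21.7 16.4 93.1 -0.7 70.6 16.9]
top 61.35
[380.7 221.6] 118 [ 0.5534 -0.2502]
[166.1 232.7] 25 [0.5202 0.2055]
[167.5 239.8] 28 [0.5052 0.2017]
[392.5 244.5] 113 [ 0.5053 -0.275 ]
[377.5 247.6] 106 [ 0.4981 -0.2431]
[143.5 253. ] 26 [0.4761 0.2515]
[170.8 273.9] 97 [0.4337 0.191 ]
[190.  288.6] 87 [0.4044 0.149 ]
wrist [327. 262.] 223 [-88.6  58.3]
top [171. 274.] 92 [-85.6  53.2]
top [190. 289.] 82 [-124.7   20.2]
[-174.16185928   82.94380729]
```

drive_tool:
  series:
    - [[0,0,0.03],0,0]
    - [[0,0,0.06],0,0]
    - [[0,0,0.073],0,0]
    - [[0,0,0.078],0,0]
    - [[0,0,0.0805],0,0]
    - [[0,0,0.0815],0,0]
    - [[-0.007,0,0.0815],0,0]
    - [[-0.014,0,0.0815],0,0]
    - [[-0.021,0,0.0815],0,0]
    - [[-0.028,0,0.0815],0,0]
    - [[-0.035,0,0.0815],0,0]
    - [[-0.042,0,0.0815],0,0]
    - [[-0.049,0,0.0815],0,0]
    - [[-0.056,0,0.0815],0,0]
    - [[-0.063,0,0.0815],0,0]
    - [[-0.069,0,0.0815],0,0]
    - [[-0.073,0,0.0815],0,0]
    - [[-0.075,0,0.0815],0,0]

```text
time_s: 63.3
position: [0.381, 0.196, 0.0939]
tool_rot: [[-0.087, 0.996, 0.005], [0.996, 0.087, -0.01], [-0.01, 0.004, -1.0]]
ft_force: [-0.0, 2.3, 4.2]
grip_width: 0.0253
gripper_force: 80.1
```

```bash
python3 st.py; python3 rel.py; python3 sc.py top
```

```text
[0.381  0.196  0.0939] front 94.97 q [ 11.7  19.8 104.8  -0.7  55.2   7.1]
wrist [344. 233.] 763 [-14.7  55.9]
top [171. 274.] 102 [-9.6 51.8]
top [198. 292.] 89 [-65.1  11.1]
top 63.45
[380.6 221.6] 121 [ 0.5534 -0.25  ]
[166.8 236.2] 57 [0.5128 0.2036]
[392.4 244.5] 119 [ 0.5053 -0.2747]
[377.5 247.5] 107 [ 0.4983 -0.2431]
[143.5 253. ] 26 [0.4761 0.2515]
[170.6 274. ] 107 [0.4337 0.1913]
[197.8 292.1] 95 [0.3976 0.1323]
```

drive_tool:
  series:
    - [[-0.007,0,0],0,0]
    - [[-0.014,0,0],0,0]
    - [[-0.021,0,0],0,0]
    - [[-0.027,0,0],0,0]
    - [[-0.03,0,0],0,0]
    - [[-0.031,0,0],0,0]
    - [[-0.031,0,-0.005],0,0]
    - [[-0.031,0,-0.015],0,0]
    - [[-0.031,0,-0.03],0,0]
    - [[-0.031,0,-0.048],0,0]
    - [[-0.031,0,-0.062],0,0]
    - [[-0.033,0.004,-0.068],0,0]
    - [[-0.035,0.014,-0.068],0,0]
    - [[-0.037,0.032,-0.068],0,0]
    - [[-0.04,0.056,-0.068],0,0]
    - [[-0.044,0.084,-0.068],0,0]
    - [[-0.047,0.112,-0.068],0,0]
    - [[-0.05,0.138,-0.068],0,0]
    - [[-0.051,0.158,-0.068],0,0]
    - [[-0.052,0.17,-0.068],0,0]

```text
time_s: 65.45
position: [0.556, 0.1596, 0.1607]
tool_rot: [[-0.087, 0.996, 0.002], [0.996, 0.087, -0.011], [-0.011, 0.001, -1.0]]
ft_force: [0.4, 0.4, -1.8]
grip_width: 0.0249
gripper_force: 79.2
```

drive_tool:
  series:
    - [[0,0,0],3,0]
    - [[0,0,0],9,0]
    - [[0,0,0],17,0]
    - [[0,0,0],25,0]
    - [[0,0,0],33,0]
    - [[0,0,0],41,0]
    - [[0,0,0],49,0]
    - [[0,0,0],57,0]
    - [[0,0,0],65,0]
    - [[0,0,0],73,0]
    - [[0,0,0],81,0]
    - [[0,0,0],89,0]
    - [[0,0,0],95,0]
    - [[0,0,0],99,0]
    - [[0,0,0],101,0]
    - [[0,0,0],102,0]
    - [[0,0,0],102,0]

```text
time_s: 67.15
position: [0.5544, 0.1599, 0.1615]
tool_rot: [[0.993, -0.122, 0.002], [-0.122, -0.993, -0.011], [0.004, 0.011, -1.0]]
ft_force: [0.7, 0.7, -2.0]
grip_width: 0.025
gripper_force: 79.3
```

```bash
python3 st.py; echo high; python3 rel.py .08; echo low; python3 rel.py .019;python3 rel.py .013
```

```text
[0.5544 0.1599 0.1615] front 353.02 q [  4.6  27.8  76.5  -0.7  75.7 101.8]
high
wrist [239. 237.] 252 [-16.6 -30.6]
wrist [305. 250.] 27 [-29.   24.6]
wrist [202. 272.] 110 [-49.8 -63.8]
top [184. 230.] 120 [-31.4  12.4]
top [171. 274.] 108 [-118.5    1.6]
low
wrist [239. 236.] 249 [-43.9 -38.5]
wrist [305. 250.] 26 [-59.8  31.7]
top [184. 230.] 120 [-29.3  -3.3]
top [171. 274.] 107 [-123.2  -15.1]
wrist [239. 236.] 246 [-46.6 -39.2]
wrist [304. 250.] 27 [-62.9  32.3]
top [184. 230.] 120 [-28.9  -4.9]
top [171. 274.] 107 [-123.3  -16.6]
```

drive_tool:
  series:
    - [[0,-0.002,0.01],0,0]
    - [[0,-0.002,0.03],0,0]
    - [[0,-0.002,0.048],0,0]
    - [[0,-0.002,0.058],0,0]
    - [[0,-0.002,0.062],0,0]
    - [[0,-0.002,0.0645],0,0]
    - [[0,-0.002,0.0645],0,0]
    - [[-0.005,-0.002,0.0645],0,0]
    - [[-0.01,-0.002,0.0645],0,0]
    - [[-0.015,-0.002,0.0645],0,0]
    - [[-0.02,-0.002,0.0645],0,0]
    - [[-0.024,-0.002,0.0645],0,0]
    - [[-0.026,-0.002,0.0645],0,0]
    - [[-0.026,-0.002,0.0645],0,0]

```text
time_s: 68.85
position: [0.5293, 0.1648, 0.099]
tool_rot: [[0.993, -0.121, 0.007], [-0.121, -0.993, -0.01], [0.008, 0.009, -1.0]]
ft_force: [1.1, -1.7, 6.3]
grip_width: 0.0254
gripper_force: 80.2
```

```bash
python3 st.py; python3 rel.py .019
```

```text
[0.5293 0.1648 0.099 ] front 353.03 q [  5.4  29.6  85.1  -0.7  64.9 102.6]
wrist [232. 240.] 457 [-18.5 -36.1]
wrist [304. 239.] 99 [-17.8  23.6]
wrist [186. 284.] 200 [-60.2 -78.7]
top [189. 238.] 85 [-17.8  13.3]
top [173. 274.] 63 [-97.3  -9.1]
```

drive_tool:
  series:
    - [[-0.002,0,0],0,0]
    - [[-0.003,0,0],0,0]
    - [[-0.003,0,-0.003],0,0]
    - [[-0.003,0,-0.007],0,0]
    - [[-0.003,0,-0.008],0,0]
    - [[-0.002,0,-0.008],0,0]
    - [[0,0,-0.008],0,0]
    - [[0.003,0,-0.008],0,0]
    - [[0.007,0,-0.008],0,0]
    - [[0.012,0,-0.008],0,0]
    - [[0.017,0,-0.008],0,0]
    - [[0.022,0,-0.008],0,0]
    - [[0.027,0,-0.008],0,0]
    - [[0.031,0,-0.008],0,0]
    - [[0.034,0,-0.008],0,0]
    - [[0.036,0,-0.008],0,0]
    - [[0.036,0,-0.004],0,0]
    - [[0.036,0,0],0,0]
    - [[0.036,0,0],0,0]

```text
time_s: 70.85
position: [0.5652, 0.1602, 0.099]
tool_rot: [[0.993, -0.122, 0.006], [-0.122, -0.993, -0.011], [0.007, 0.01, -1.0]]
ft_force: [0.4, -1.3, 5.4]
grip_width: 0.0255
gripper_force: 80.2
```

```bash
python3 st.py; python3 rel.py .019
```

```text
[0.5652 0.1602 0.099 ] front 353.02 q [  4.6  32.4  79.5  -0.7  67.7 101.8]
wrist [304. 239.] 91 [-17.7  23.5]
wrist [226. 267.] 61 [-44.  -42.3]
top [192. 220.] 98 [-15.8  12.6]
top [177. 255.] 62 [-93.   -7.4]
```

drive_tool:
  series:
    - [[-0.004,0,0],0,0]
    - [[-0.009,0,0],0,0]
    - [[-0.014,0,0],0,0]
    - [[-0.019,0,0],0,0]
    - [[-0.024,0,0],0,0]
    - [[-0.029,0,0],0,0]
    - [[-0.033,0,0],0,0]
    - [[-0.035,0,0],0,0]
    - [[-0.035,0,-0.004],0,0]
    - [[-0.035,0,-0.012],0,0]
    - [[-0.035,0,-0.025],0,0]
    - [[-0.035,0,-0.04],0,0]
    - [[-0.035,0,-0.055],0,0]
    - [[-0.035,0,-0.065],0,0]
    - [[-0.035,0,-0.07],0,0]
    - [[-0.035,0,-0.07],0,0]

```text
time_s: 72.55
position: [0.5298, 0.1653, 0.1682]
tool_rot: [[0.993, -0.122, 0.004], [-0.121, -0.993, -0.011], [0.006, 0.01, -1.0]]
ft_force: [-0.2, -0.3, -2.6]
grip_width: 0.025
gripper_force: 79.3
```

```bash
python3 st.py; python3 rel.py .085; python3 top.py top t40.png|tail -8
```

```text
[0.5298 0.1653 0.1682] front 353.02 q [  5.4  25.3  79.6  -0.6  74.9 102.6]
wrist [239. 210.] 216 [  6.5 -29.5]
wrist [304. 238.] 84 [-18.8  23.8]
wrist [204. 249.] 102 [-28.5 -61.2]
top [168. 238.] 39 [-26.  -12.2]
top [181. 236.] 110 [-17.8  12.8]
top [165. 254.] 124 [-57.8 -11.7]
[167.9 237.8] 47 [-45.4  -0.8] [-45.    0.9]
[181.1 235.9] 118 [-43.2 -28.9] [-42.7 -27.4]
[165.3 254.4] 126 [-80.    5.8] [-79.8   7.5]
tcp tray [-28.4 -36.9] [0.5294 0.1652 0.1671] -96.98 [-0.6  0.6 -2.3]
```

drive_tool:
  series:
    - [[0,0,-0.004],0,0]
    - [[0,0,-0.012],-1,0]
    - [[0,0,-0.022],-3,0]
    - [[0,0,-0.034],-6,0]
    - [[0,0,-0.048],-10,0]
    - [[0,0,-0.062],-14,0]
    - [[0,0,-0.075],-18,0]
    - [[0,0,-0.086],-22,0]
    - [[0,0,-0.095],-26,0]
    - [[0,0,-0.102],-30,0]
    - [[0,0,-0.106],-33,0]
    - [[0,0,-0.108],-35,0]
    - [[0,0,-0.108],-37,0]
    - [[0,0,-0.108],-37,0]

```text
time_s: 74.1
position: [0.5292, 0.1665, 0.2764]
tool_rot: [[0.865, 0.501, 0.004], [0.501, -0.865, -0.011], [-0.002, 0.011, -1.0]]
ft_force: [0.6, 0.8, -2.2]
grip_width: 0.025
gripper_force: 79.3
```

```bash
python3 st.py; python3 rel.py .195; python3 - <<'E'
from h import *
s=env.observe();R=s['tool_rot'];D=np.array([.588,-.1825])-s['position'][:2]; print(D@R[:2,:2])
E
```

```text
[0.5292 0.1665 0.2764] front 30.07 q [ 5.5 20.7 68.6 -0.6 90.5 65.4]
wrist [247. 162.] 83 [ 44.7 -21.8]
wrist [202. 173.] 71 [ 36.6 -56.1]
wrist [244. 174.] 80 [ 36.1 -24.1]
wrist [303. 238.] 62 [-18.9  23.4]
top [169. 228.] 213 [-19.8  10.2]
top [168. 254.] 171 [-57.8 -11.3]
top [144. 253.] 28 [-36.1 -46. ]
[-0.12350754  0.33156763]
```

drive_tool:
  series:
    - [[-0.0014,0.0037,0],0,0]
    - [[-0.0042,0.0112,0],0,0]
    - [[-0.0084,0.0225,0],0,0]
    - [[-0.014,0.0375,0],0,0]
    - [[-0.0209,0.0561,0],0,0]
    - [[-0.0286,0.0768,0],0,0]
    - [[-0.037,0.0993,0],0,0]
    - [[-0.0461,0.1236,0],0,0]
    - [[-0.0558,0.1498,0],0,0]
    - [[-0.0663,0.1779,0],0,0]
    - [[-0.0767,0.206,0],0,0]
    - [[-0.0865,0.2323,0],0,0]
    - [[-0.0956,0.2566,0],0,0]
    - [[-0.1039,0.279,0],0,0]
    - [[-0.1109,0.2978,0],0,0]
    - [[-0.1165,0.313,0],0,0]
    - [[-0.12,0.322,0],0,0]
    - [[-0.122,0.328,0],0,0]
    - [[-0.123,0.331,0.001],0,0]
    - [[-0.1235,0.3316,0.003],0,0]

```text
time_s: 76.2
position: [0.5883, -0.1822, 0.2767]
tool_rot: [[0.866, 0.501, 0.004], [0.501, -0.866, -0.011], [-0.002, 0.011, -1.0]]
ft_force: [-0.4, 0.4, -2.1]
grip_width: 0.0252
gripper_force: 79.3
```

```bash
python3 st.py; python3 rel.py .195; python3 sc.py scene
```

```text
[ 0.5883 -0.1822  0.2767] front 30.05 q [-28.   27.1  58.2  -0.4  94.2  31.9]
wrist [304. 238.] 71 [-19.4  23.6]
top [380. 194.] 93 [-17.7  17.5]
scene 76.35
[175.4 180.7] 73 [ 0.4137 -0.2642]
[184.4 193.5] 67 [ 0.454  -0.2405]
[365.3 202.5] 48 [0.513  0.2039]
```

```bash
python3 - <<'E'
from h import *
s=env.observe();R=s['tool_rot'];p=s['position']
for n in('scene','top'):
    d=cam(n); r,g,b=[d['img'][...,i].astype(int) for i in range(3)]
    m=((g-r>12)&(g>b+3)).astype(np.uint8)
    k,l,st,c=cv2.connectedComponentsWithStats(m)
    P=cloud(d)
    for i in range(1,k):
        if st[i,4]>8:
            q=P[l==i]; q=np.median(q,0); e=(q-p)[:2]@R[:2,:2]*1000
            print(n,c[i].round(),st[i,4],q.round(3),e.round(1))
    save(d,n+'50.png')
a=cv2.imread('pics/scene50.png')[110:230,120:240];b=cv2.imread('pics/top50.png')[160:280,330:450]
cv2.imwrite('pics/s50.png',cv2.resize(np.hstack([a,b]),None,fx=3.3,fy=3.3,interpolation=2))
E
```

```text
scene [175. 181.] 98 [ 0.508 -0.238  0.144] [-97.7   8.2]
scene [382. 189.] 30 [0.478 0.251 0.018] [ 121.5 -429.3]
scene [184. 194.] 86 [ 0.582 -0.207  0.206] [-18.1  18.4]
scene [365. 202.] 66 [0.512 0.203 0.017] [ 126.5 -371.5]
scene [352. 375.] 503 [0.933 0.094 0.088] [436.5 -66.5]
top [217.  41.] 162 [0.91  0.097 0.091] [418.3 -79.7]
top [380. 194.] 116 [ 0.579 -0.203  0.209] [-18.4  13.4]
top [167. 236.] 71 [0.513 0.202 0.02 ] [ 127.  -369.5]
top [144. 253.] 34 [0.476 0.25  0.02 ] [ 119.1 -429.7]
```

View pics/s50.png

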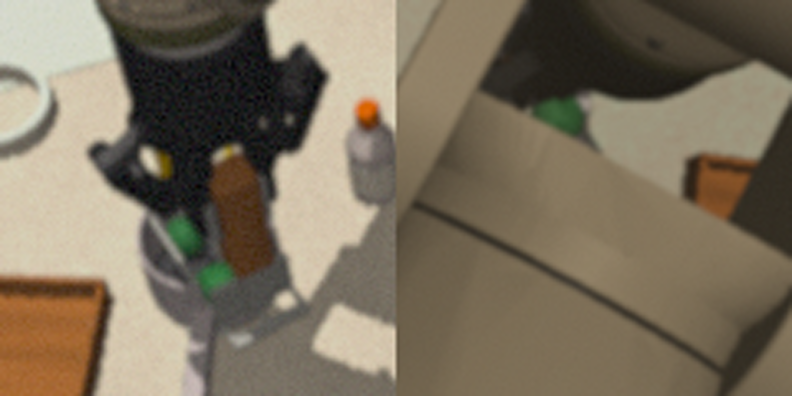

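drive_tool:
  series:
    - [[-0.001,0,0],0,0]
    - [[-0.003,0,0],0,0]
    - [[-0.006,0,0],0,0]
    - [[-0.01,0,0],0,0]
    - [[-0.015,0,0],0,0]
    - [[-0.02,0,0],0,0]
    - [[-0.024,0,0],0,0]
    - [[-0.027,0,0],0,0]
    - [[-0.029,0,0],0,0]
    - [[-0.03,0,0],0,0]
    - [[-0.03,0,0],0,0]
    - [[0.013,0,0],0,0]
    - [[0.015,0,0],0,0]
    - [[0.015,0,0],0,0]

```text
time_s: 77.85
position: [0.6017, -0.1744, 0.2762]
tool_rot: [[0.865, 0.502, 0.003], [0.502, -0.865, -0.01], [-0.003, 0.011, -1.0]]
ft_force: [0.1, 0.8, -2.7]
grip_width: 0.0252
gripper_force: 79.3
```

drive_tool:
  series:
    - [[-0.001,0,0],0,0]
    - [[-0.003,0,0],0,0]
    - [[-0.006,0,0],0,0]
    - [[-0.01,0,0],0,0]
    - [[-0.015,0,0],0,0]
    - [[-0.021,0,0],0,0]
    - [[-0.027,0,0],0,0]
    - [[-0.033,0,0],0,0]
    - [[-0.038,0,0],0,0]
    - [[-0.042,0,0],0,0]
    - [[-0.044,0,0],0,0]
    - [[-0.045,0,0],0,0]
    - [[-0.045,0,0],0,0]
    - [[-0.002,0,0],0,0]
    - [[0,0,0],0,0]
    - [[0,0,0],0,0]

```text
time_s: 79.45
position: [0.6017, -0.1744, 0.2762]
tool_rot: [[0.865, 0.502, 0.003], [0.502, -0.865, -0.01], [-0.002, 0.011, -1.0]]
ft_force: [-0.2, -0.2, -2.1]
grip_width: 0.025
gripper_force: 79.4
```

drive_tool:
  series:
    - [[-0.001,0,0],0,0]
    - [[-0.003,0,0],0,0]
    - [[-0.006,0,0],0,0]
    - [[-0.01,0,0],0,0]
    - [[-0.015,0,0],0,0]
    - [[-0.021,0,0],0,0]
    - [[-0.027,0,0],0,0]
    - [[-0.033,0,0],0,0]
    - [[-0.038,0,0],0,0]
    - [[-0.042,0,0],0,0]
    - [[-0.044,0,0],0,0]
    - [[-0.045,0,0],0,0]
    - [[-0.045,0,0],0,0]
    - [[-0.002,0,0],0,0]
    - [[0,0,0],0,0]
    - [[0,0,0],0,0]

```text
time_s: 81.05
position: [0.6017, -0.1744, 0.2762]
tool_rot: [[0.865, 0.502, 0.003], [0.502, -0.865, -0.01], [-0.003, 0.011, -1.0]]
ft_force: [0.2, -0.1, -1.1]
grip_width: 0.0252
gripper_force: 79.4
```

```bash
cat > gr.py <<'E'
from h import *
s=env.observe();R=s['tool_rot'];p=s['position']; print(s['time_s'],p.round(4),s['ft_force'].round(1))
for n in('scene','top'):
    d=cam(n); r,g,b=[d['img'][...,i].astype(int) for i in range(3)]
    m=((g-r>12)&(g>b+3)).astype(np.uint8)
    k,l,st,c=cv2.connectedComponentsWithStats(m); P=cloud(d)
    for i in range(1,k):
        q=np.median(P[l==i],0)
        if st[i,4]>8 and q[0]<.8: print(n,c[i].round(),st[i,4],q.round(3),((q-p)[:2]@R[:2,:2]*1000).round(1))
E
python3 gr.py
```

```text
81.05 [ 0.6017 -0.1744  0.2762] [ 0.2 -0.1 -1.1]
scene [180. 187.] 160 [ 0.568 -0.215  0.204] [-49.7  17.9]
scene [382. 189.] 30 [0.48  0.25  0.018] [ 107.2 -428.3]
scene [365. 202.] 64 [0.512 0.203 0.017] [ 111.5 -371.2]
top [167. 236.] 73 [0.513 0.202 0.02 ] [ 112.1 -370.2]
top [143. 253.] 35 [0.476 0.25  0.02 ] [ 104.  -429.7]
```

drive_tool:
  series:
    - [[-0.001,0,0],0,0]
    - [[-0.003,0,0],0,0]
    - [[-0.006,0,0],0,0]
    - [[-0.01,0,0],0,0]
    - [[-0.015,0,0],0,0]
    - [[-0.021,0,0],0,0]
    - [[-0.027,0,0],0,0]
    - [[-0.033,0,0],0,0]
    - [[-0.038,0,0],0,0]
    - [[-0.042,0,0],0,0]
    - [[-0.044,0,0],0,0]
    - [[-0.045,0,0],0,0]
    - [[-0.045,0,0],0,0]
    - [[-0.002,0,0],0,0]
    - [[0,0,0],0,0]
    - [[0,0,0],0,0]

```text
time_s: 82.75
position: [0.6017, -0.1744, 0.2762]
tool_rot: [[0.865, 0.502, 0.003], [0.502, -0.865, -0.01], [-0.003, 0.011, -1.0]]
ft_force: [0.4, -0.0, -1.3]
grip_width: 0.0251
gripper_force: 79.4
```

drive_tool:
  series:
    - [[-0.001,0,0],0,0]
    - [[-0.003,0,0],0,0]
    - [[-0.006,0,0],0,0]
    - [[-0.01,0,0],0,0]
    - [[-0.015,0,0],0,0]
    - [[-0.021,0,0],0,0]
    - [[-0.027,0,0],0,0]
    - [[-0.033,0,0],0,0]
    - [[-0.038,0,0],0,0]
    - [[-0.042,0,0],0,0]
    - [[-0.044,0,0],0,0]
    - [[-0.045,0,0],0,0]
    - [[-0.045,0,0],0,0]
    - [[-0.002,0,0],0,0]
    - [[0,0,0],0,0]
    - [[0,0,0],0,0]

```text
time_s: 84.35
position: [0.6017, -0.1744, 0.2762]
tool_rot: [[0.865, 0.502, 0.003], [0.502, -0.865, -0.011], [-0.003, 0.011, -1.0]]
ft_force: [0.7, -0.6, -1.1]
grip_width: 0.025
gripper_force: 79.4
```

```bash
python3 gr.py
```

```text
84.35 [ 0.6017 -0.1744  0.2762] [ 0.7 -0.6 -1.1]
scene [167. 181.] 18 [ 0.522 -0.252  0.165] [-107.8   26.9]
scene [180. 188.] 148 [ 0.53  -0.223  0.143] [-86.    6.3]
scene [382. 189.] 31 [0.479 0.25  0.017] [ 106.8 -429. ]
scene [365. 202.] 68 [0.513 0.203 0.017] [ 112.5 -371.1]
top [167. 236.] 73 [0.513 0.202 0.02 ] [ 112. -370.]
top [143. 253.] 35 [0.476 0.25  0.019] [ 104.  -429.9]
```

drive_tool:
  series:
    - [[0.03,-0.01,0],0,0]
    - [[0.06,-0.04,0],8,0]
    - [[0.08,-0.08,0],16,0]
    - [[0.08,-0.12,0],24,0]
    - [[0.08,-0.154,0],32,0]
    - [[0.08,-0.154,0.03],33.6,0]
    - [[0.08,-0.154,0.07],33.6,0]
    - [[0.08,-0.154,0.11],33.6,0]
    - [[0.08,-0.154,0.145],33.6,0]
    - [[0.08,-0.154,0.164],33.6,0]
    - [[0.08,-0.154,0.171],33.6,0]
    - [[0.08,-0.154,0.175],33.6,0]
    - [[0.08,-0.154,0.1775],33.6,0]
    - [[0.08,-0.154,0.179],33.6,0]
    - [[0.08,-0.154,0.179],33.6,0]

```text
time_s: 85.95
position: [0.5948, -0.0038, 0.098]
tool_rot: [[0.998, -0.063, 0.007], [-0.062, -0.998, -0.011], [0.008, 0.011, -1.0]]
ft_force: [-1.7, -1.0, 5.7]
grip_width: 0.0247
gripper_force: 80.4
```

```bash
python3 st.py; python3 gr.py; python3 - <<'E'
from h import *
d=cam('top'); P=cloud(d); Z=P[...,2]; v,u=np.mgrid[0:420,0:560]
r,g,b=[d['img'][...,i].astype(int) for i in range(3)]
m=((Z>.13)&(Z<.168)&(np.hypot(P[...,0]-.5205,P[...,1]+.2215)<.042)&(g-r>5)).astype(np.uint8)
D=cv2.distanceTransform(m,cv2.DIST_L2,3); print('green cup px',m.sum())
pk=(D==cv2.dilate(D,np.ones((7,7))))&(D>2.5)
for y,x in zip(*np.nonzero(pk)): print(x,y,D[y,x].round(1),P[y,x].round(3))
k=max(cv2.findContours(((Z>.018)&(Z<.035)&(u>390)&(u<490)&(v>175)&(v<280)).astype(np.uint8),0,2)[0],key=cv2.contourArea)
print('dish',cv2.minAreaRect((P[k[:,0,1],k[:,0,0],:2]*1000).astype(np.float32)))
E
```

```text
[ 0.5948 -0.0038  0.098 ] front 356.42 q [-11.5  33.1  78.5  -0.6  67.9  82.3]
85.95 [ 0.5948 -0.0038  0.098 ] [-1.7 -1.   5.7]
scene [183. 184.] 413 [ 0.507 -0.222  0.143] [-73.8 223.5]
scene [382. 189.] 30 [0.48  0.25  0.017] [-130.4 -246.6]
scene [365. 202.] 61 [0.512 0.203 0.018] [ -95.4 -201.3]
top [386. 220.] 307 [ 0.544 -0.231  0.146] [-36.7 229.8]
top [380. 232.] 156 [ 0.521 -0.218  0.145] [-60. 218.]
top [167. 236.] 68 [0.514 0.202 0.02 ] [ -93.3 -200.4]
top [384. 246.] 285 [ 0.496 -0.228  0.146] [-84.3 229.7]
top [143. 253.] 35 [0.476 0.25  0.02 ] [-134.3 -245.5]
green cup px 868
378 217 7.1 [ 0.548 -0.213  0.149]
379 217 7.1 [ 0.548 -0.215  0.148]
392 222 6.7 [ 0.54  -0.238  0.149]
393 222 6.7 [ 0.54 -0.24  0.15]
392 223 6.7 [ 0.538 -0.239  0.147]
393 223 6.7 [ 0.538 -0.241  0.148]
380 233 7.5 [ 0.52  -0.217  0.148]
390 246 7.5 [ 0.497 -0.235  0.149]
376 247 6.0 [ 0.495 -0.21   0.148]
dish ((515.0634765625, -389.82550048828125), (130.9265594482422, 130.97669982910156), 83.37384796142578)
```

drive_tool:
  series:
    - [[0,0,0],0,0.07]
    - [[0,0,0],0,0.0854]
    - [[0,0,0],0,0.0854]
    - [[0,0,0],0,0.0854]
    - [[0,0,-0.04],0,0.0854]
    - [[0,0,-0.09],0,0.0854]
    - [[0,0,-0.15],0,0.0854]
    - [[0,0,-0.15],0,0.0854]
    - [[-0.02,0.05,-0.15],3,0.0854]
    - [[-0.04,0.1,-0.15],3,0.0854]
    - [[-0.059,0.15,-0.15],3,0.0854]
    - [[-0.059,0.2,-0.15],3,0.0854]
    - [[-0.059,0.25,-0.15],3,0.0854]
    - [[-0.059,0.3,-0.15],3,0.0854]
    - [[-0.059,0.35,-0.15],3,0.0854]
    - [[-0.059,0.4,-0.15],3,0.0854]
    - [[-0.059,0.4525,-0.15],3,0.0854]
    - [[-0.059,0.4525,-0.15],3,0.0854]
    - [[-0.059,0.4525,-0.15],3,0.0854]

```text
time_s: 88.0
position: [0.5057, -0.4516, 0.2486]
tool_rot: [[0.993, -0.117, 0.003], [-0.117, -0.993, -0.009], [0.004, 0.009, -1.0]]
ft_force: [-0.2, 0.8, 0.1]
grip_width: 0.0855
gripper_force: 0.0
```

```bash
cat > dish.py <<'E'
from h import *
import sys
for n in (sys.argv[1:] or ['top']):
    d=cam(n); hsv=cv2.cvtColor(d['img'],cv2.COLOR_RGB2HSV); P=cloud(d); X,Y,Z=P[...,0],P[...,1],P[...,2]
    m=((hsv[...,0]<16)&(hsv[...,1]>110)&(Z>.02)&(Z<.036)&(X>.4)&(X<.7)&(Y<-.24)&(Y>-.52)).astype(np.uint8)
    k=np.vstack([c for c in cv2.findContours(m,0,1)[0] if len(c)>5]); print(n,'dish',cv2.minAreaRect((P[k[:,0,1],k[:,0,0],:2]*1000).astype(np.float32)))
E
python3 st.py; python3 dish.py top wrist; python3 - <<'E'
from h import *
d=cam('top'); P=cloud(d); Z=P[...,2]; v,u=np.mgrid[0:420,0:560]
m=(Z>.135)&(Z<.16)&(u>240)&(u<290)&(v>170)&(v<220); print('handle top',P[m].mean(0),np.ptp(P[m],0))
E
```

```text
[ 0.5057 -0.4516  0.2486] front 353.27 q [-51.7  34.7  49.2  -0.2  95.5  45. ]
top dish ((515.144287109375, -389.060791015625), (130.18673706054688, 128.43289184570312), 83.44915771484375)
wrist dish ((515.4712524414062, -389.4291076660156), (126.77111053466797, 129.12680053710938), 83.37694549560547)
handle top [ 0.59999957 -0.00715426  0.14874411] [0.02561353 0.02562634 0.0176812 ]
```

drive_tool:
  series:
    - [[0,0,0.05],0,0.0854]
    - [[0,0,0.1],0,0.0854]
    - [[0,0,0.15],0,0.0854]
    - [[0,0,0.19],0,0.0854]
    - [[0,0,0.215],0,0.0854]
    - [[0,0,0.228],0,0.0854]
    - [[0,0,0.234],0,0.0854]
    - [[0,0,0.234],0,0.0854]
    - [[0,0,0.234],0,0]
    - [[0,0,0.234],0,0]
    - [[0,0,0.234],0,0]
    - [[0,0,0.234],0,0]
    - [[0,0,0.234],0,0]
    - [[0,0,0.234],0,0]
    - [[0,0,0.234],0,0]
    - [[0,0,0.234],0,0]
    - [[0,0,0.234],0,0]
    - [[0,0,0.234],0,0]
  newtons: 40

```text
time_s: 89.95
position: [0.5073, -0.4524, 0.0165]
tool_rot: [[0.993, -0.115, 0.004], [-0.115, -0.993, -0.011], [0.005, 0.01, -1.0]]
ft_force: [-1.0, -0.1, 4.4]
grip_width: 0.0039
gripper_force: 42.0
```

drive_tool:
  series:
    - [[0,0,-0.002],0,0]
    - [[0.005,-0.008,-0.002],0,0]
    - [[0.01,-0.016,-0.002],0,0]
    - [[0.015,-0.024,-0.002],0,0]
    - [[0.02,-0.032,-0.002],0,0]
    - [[0.025,-0.04,-0.002],0,0]
    - [[0.03,-0.048,-0.002],0,0]
    - [[0.035,-0.0553,-0.002],0,0]
    - [[0.035,-0.0553,0],0,0]
    - [[0.035,-0.0553,0],0,0]
    - [[0.035,-0.0553,0],0,0.03]
    - [[0.035,-0.0553,0],0,0.05]
    - [[0.035,-0.0553,0],0,0.05]
    - [[0.035,-0.0553,-0.04],0,0.05]
    - [[0.035,-0.0553,-0.09],0,0.05]
    - [[0.035,-0.0553,-0.14],0,0.05]
    - [[0.035,-0.0553,-0.19],0,0.05]
    - [[0.035,-0.0553,-0.23],0,0.05]
    - [[0.035,-0.0553,-0.23],0,0.05]

```text
time_s: 91.85
position: [0.5484, -0.4002, 0.2528]
tool_rot: [[0.993, -0.115, 0.012], [-0.115, -0.993, -0.019], [0.014, 0.018, -1.0]]
ft_force: [0.5, -0.2, 0.8]
grip_width: 0.0501
gripper_force: 0.0
```

```bash
python3 st.py; python3 dish.py top wrist; python3 - <<'E'
from h import *
for n in('top','wrist'):
    d=cam(n); P=cloud(d); X,Y,Z=P[...,0],P[...,1],P[...,2]
    m=(np.hypot(X-.664,Y+.231)<.105)&(np.hypot(X-.664,Y+.231)>.022)&(Z>.09)&(Z<.19)&(np.hypot(X-.5205,Y+.2215)>.048)&(Y>-.30)
    q=P[m]; print(n,len(q), np.percentile(q,[2,50,98],axis=0).round(4).tolist() if len(q) else '')
    for x in(.58,.6,.62,.64):
        k=q[abs(q[:,0]-x)<.006]; k=k[k[:,2]>np.percentile(k[:,2],50)-.004] if len(k) else k
        if len(k): print(x,k[:,1].min().round(4),k[:,1].max().round(4),np.median(k[:,2]).round(4))
E
```

```text
[ 0.5484 -0.4002  0.2528] front 353.41 q [-46.   34.4  49.2  -0.3  95.1  50.6]
top dish ((556.3234252929688, -339.56304931640625), (128.58297729492188, 129.9649200439453), 83.67231750488281)
wrist dish ((557.0726318359375, -338.9176025390625), (127.33360290527344, 128.01853942871094), 83.3507308959961)
top 391 [[0.57, -0.2347, 0.1325], [0.6051, -0.2251, 0.1487], [0.6411, -0.2179, 0.1515]]
0.58 -0.2323 -0.2179 0.1486
0.6 -0.2341 -0.2192 0.1488
0.62 -0.234 -0.2211 0.1491
0.64 -0.2365 -0.2224 0.149
wrist 2861 [[0.569, -0.2362, 0.1296], [0.6084, -0.2311, 0.1468], [0.6413, -0.2198, 0.149]]
0.58 -0.2323 -0.2174 0.1476
0.6 -0.2337 -0.2192 0.1476
0.62 -0.2361 -0.2197 0.1476
0.64 -0.2378 -0.2209 0.1475
```

drive_tool:
  series:
    - [[0.0354,-0.05,0],-2.8,0.05]
    - [[0.0354,-0.1,0],-2.8,0.05]
    - [[0.0354,-0.15,0],-2.8,0.05]
    - [[0.0354,-0.1784,0],-2.8,0.05]
    - [[0.0354,-0.1784,0],-2.8,0.05]
    - [[0.0354,-0.1784,0.04],-2.8,0.05]
    - [[0.0354,-0.1784,0.08],-2.8,0.05]
    - [[0.0354,-0.1784,0.115],-2.8,0.05]
    - [[0.0354,-0.1784,0.133],-2.8,0.05]
    - [[0.0354,-0.1784,0.133],-2.8,0.05]
    - [[0.0354,-0.1784,0.133],-2.8,0]
    - [[0.0354,-0.1784,0.133],-2.8,0]
    - [[0.0354,-0.1784,0.133],-2.8,0]
    - [[0.0354,-0.1784,0.133],-2.8,0]
    - [[0.0354,-0.1784,0.133],-2.8,0]
    - [[0.0354,-0.1784,0.133],-2.8,0]
  newtons: 40

```text
time_s: 93.65
position: [0.604, -0.227, 0.1126]
tool_rot: [[0.998, -0.065, 0.006], [-0.065, -0.998, -0.011], [0.006, 0.011, -1.0]]
ft_force: [-0.5, 3.0, 5.8]
grip_width: 0.0136
gripper_force: 39.2
```

```bash
python3 st.py; python3 - <<'E'
import numpy as np
from rig import env
s=env.observe();R=s['tool_rot'];p=s['position']; post=np.array([.664,-.231]); r=p[:2]-post; print('r',np.hypot(*r),np.degrees(np.arctan2(r[1],r[0]))%360)
for a in range(5,55,5):
    t=np.radians(a); q=post+np.array([[np.cos(t),-np.sin(t)],[np.sin(t),np.cos(t)]])@r; print(a,((q-p[:2])@R[:2,:2]).round(4))
E
```

```text
[ 0.604  -0.227   0.1126] front 356.25 q [-30.9  36.6  68.5  -0.4  74.3  62.9]
r 0.060108931145871534 176.1395938932779
5 [0.0002 0.0052]
10 [0.0009 0.0104]
15 [0.002  0.0156]
20 [0.0036 0.0206]
25 [0.0056 0.0254]
30 [0.008  0.0301]
35 [0.0108 0.0345]
40 [0.014  0.0387]
45 [0.0175 0.0425]
50 [0.0214 0.0461]
```

drive_tool:
  series:
    - [[0.0001,0.0026,0],-2.5,0]
    - [[0.0002,0.0052,0],-5,0]
    - [[0.0009,0.0104,0],-10,0]
    - [[0.002,0.0156,0],-15,0]
    - [[0.0036,0.0206,0],-20,0]
    - [[0.0056,0.0254,0],-25,0]
    - [[0.008,0.0301,0],-30,0]
    - [[0.0108,0.0345,0],-35,0]
    - [[0.0108,0.0345,0],-35,0]

```text
time_s: 94.55
position: [0.6131, -0.2627, 0.1126]
tool_rot: [[0.855, 0.519, 0.007], [0.519, -0.855, -0.011], [-0.0, 0.013, -1.0]]
ft_force: [3.0, 1.9, 5.0]
grip_width: 0.0132
gripper_force: 40.0
```

drive_tool:
  series:
    - [[0.0002,0.0052,0],-5,0]
    - [[0.0009,0.0104,0],-10,0]
    - [[0.0017,0.014,0],-13.5,0]
    - [[0.0018,0.0145,0],-14,0]
    - [[0.0018,0.0145,0],-14,0]
    - [[0.0018,0.0145,0],-14,0]

```text
time_s: 95.15
position: [0.622, -0.274, 0.1127]
tool_rot: [[0.706, 0.708, 0.007], [0.708, -0.706, -0.012], [-0.004, 0.013, -1.0]]
ft_force: [7.0, 0.2, 4.3]
grip_width: 0.0138
gripper_force: 39.6
```

```bash
python3 st.py; python3 dish.py top; python3 gr.py; python3 - <<'E'
from h import *
d=cam('top'); P=cloud(d); X,Y,Z=P[...,0],P[...,1],P[...,2]
m=(Z>.164)&(Z<.176)&(X<.63)&(X>.46)&(Y<-.2)&(Y>-.42); q=P[m]
if m.sum()>10: print('rim bbox',m.sum(),q[:,:2].min(0),q[:,:2].max(0), cv2.minEnclosingCircle((q[:,:2]*1000).astype(np.float32)))
E
```

```text
[ 0.622  -0.274   0.1127] front 45.06 q [-33.6  39.8  61.9  -0.4  77.5  11.4]
95.2 [ 0.622  -0.2739  0.1126] [5.8 0.1 4.1]
scene [382. 189.] 32 [0.479 0.25  0.018] [ 270.  -471.7]
scene [120. 208.] 231 [ 0.572 -0.355  0.144] [-92.5  21.6]
scene [365. 203.] 66 [0.512 0.203 0.017] [ 259.4 -414.8]
top [167. 236.] 74 [0.512 0.202 0.02 ] [ 259.1 -413.8]
top [143. 253.] 35 [0.476 0.249 0.02 ] [ 267.4 -473. ]
rim bbox 45 [ 0.59539028 -0.36222033] [ 0.60709985 -0.33259532] ((601.9063110351562, -347.4078369140625), 15.557920455932617)Traceback (most recent call last):
  File "dish.py", line 6, in <module>
    k=np.vstack([c for c in cv2.findContours(m,0,1)[0] if len(c)>5]); print(n,'dish',cv2.minAreaRect((P[k[:,0,1],k[:,0,0],:2]*1000).astype(np.float32)))
    return _nx.concatenate(arrs, 0, dtype=dtype, casting=casting)
           ~~~~~~~~~~~~~~~^^^^^^^^^^^^^^^^^^^^^^^^^^^^^^^^^^^^^^^
ValueError: need at least one array to concatenate
```

drive_tool:
  series:
    - [[0,0,0],0,0.03]
    - [[0,0,0],0,0.05]
    - [[0,0,0],0,0.05]
    - [[0,0,-0.04],0,0.05]
    - [[0,0,-0.08],0,0.05]
    - [[0,0,-0.12],0,0.05]
    - [[0,0,-0.12],0,0]
    - [[0.03,0,-0.12],0,0]
    - [[0.06,0,-0.12],0,0]
    - [[0.06,0,-0.12],0,0]
    - [[0.06,0,-0.12],0,0]
    - [[0.06,0,-0.12],0,0]
    - [[0.06,0,-0.12],0,0]
  newtons: 40

```text
time_s: 96.65
position: [0.6624, -0.2308, 0.2315]
tool_rot: [[0.705, 0.709, 0.003], [0.709, -0.705, -0.011], [-0.005, 0.01, -1.0]]
ft_force: [-1.6, -0.3, -0.1]
grip_width: -0.0
gripper_force: 0.0
```

```bash
python3 st.py; python3 gr.py; python3 - <<'E'
from h import *
for n in('top','scene'):
    d=cam(n); P=cloud(d); X,Y,Z=P[...,0],P[...,1],P[...,2]; hsv=cv2.cvtColor(d['img'],cv2.COLOR_RGB2HSV)
    m=(Z>.164)&(Z<.176)&(np.hypot(X-.5627,Y+.3348)<.055); q=P[m]
    if m.sum()>10: print('rim',m.sum(),cv2.minEnclosingCircle((q[:,:2]*1000).astype(np.float32)))
    m=(hsv[...,0]<16)&(hsv[...,1]>110)&(Z>.02)&(Z<.036)&(X>.4)&(X<.7)&(Y<-.24)&(Y>-.52); q=P[m]
    if m.sum()>10: print('dish',cv2.minAreaRect((q[:,:2]*1000).astype(np.float32)))
E
```

```text
[ 0.6624 -0.2308  0.2315] front 45.15 q [-28.7  37.9  46.   -0.4  95.7  16.1]
96.65 [ 0.6624 -0.2308  0.2315] [-1.6 -0.3 -0.1]
scene [382. 189.] 29 [0.48  0.25  0.019] [ 212.4 -468.8]
scene [123. 207.] 360 [ 0.565 -0.35   0.143] [-152.7   14.9]
scene [365. 202.] 65 [0.512 0.202 0.018] [ 201.1 -412. ]
top [456. 223.] 95 [ 0.54  -0.355  0.146] [-174.3    1. ]
top [167. 236.] 75 [0.511 0.201 0.02 ] [ 199.5 -411.8]
rim 107 ((542.7464599609375, -354.33770751953125), 33.914573669433594)
dish ((502.49969482421875, -392.9512939453125), (17.59429168701172, 44.53530502319336), 54.56664276123047)
rim 150 ((564.1387939453125, -336.5152587890625), 46.37071990966797)
dish ((587.0818481445312, -342.2794189453125), (129.5591278076172, 75.92707061767578), 83.52579498291016)
```

drive_tool:
  series:
    - [[0.001,0,0.03],0,0]
    - [[0.001,0,0.052],0,0]
    - [[0.001,0,0.06],0,0]
    - [[0.001,0,0.076],0,0]
    - [[0.001,0,0.0765],0,0]
    - [[0.001,0,0.0765],0,0]
    - [[0.001,0,0.0765],0,0]
    - [[0.001,0,0.0765],0,0]
    - [[0.001,0,0.0765],0,0]
    - [[0.001,0,0.0765],0,0]
    - [[0.001,0,0.0765],0,0]

```text
time_s: 97.95
position: [0.6642, -0.2302, 0.1583]
tool_rot: [[0.704, 0.71, 0.007], [0.71, -0.704, -0.012], [-0.004, 0.013, -1.0]]
ft_force: [-5.7, 3.6, 11.4]
grip_width: -0.0
gripper_force: 5.6
```

```bash
python3 gr.py
```

```text
97.95 [ 0.6642 -0.2302  0.1583] [-5.7  3.6 11.4]
scene [382. 189.] 30 [0.479 0.25  0.017] [ 210.4 -469.9]
scene [365. 202.] 64 [0.512 0.203 0.017] [ 200.1 -413.5]
scene [135. 212.] 30 [ 0.509 -0.355  0.03 ] [-197.8  -22.8]
scene [124. 215.] 31 [ 0.515 -0.379  0.031] [-210.8   -0.9]
scene [120. 236.] 95 [ 0.57  -0.385  0.029] [-175.9   42.1]
scene [121. 247.] 78 [ 0.602 -0.38   0.029] [-150.6   61.1]
top [448. 218.] 64 [ 0.56  -0.387  0.032] [-184.7   36.8]
top [167. 232.] 22 [0.521 0.203 0.02 ] [ 206.6 -406.3]
top [445. 241.] 95 [ 0.516 -0.379  0.031] [-210.3   -0.6]
top [432. 243.] 78 [ 0.509 -0.353  0.032] [-196.5  -23.6]
```

drive_tool:
  series:
    - [[0,0,-0.005],0,0]
    - [[0,0,-0.012],0,0]
    - [[0,0,-0.04],0,0]
    - [[0,0,-0.0765],0,0]
    - [[-0.03,0,-0.0765],0,0.05]
    - [[-0.061,0,-0.0765],0,0.05]
    - [[-0.061,0,-0.0765],0,0.05]
    - [[-0.061,0,-0.0765],0,0.05]
    - [[-0.061,0,-0.0765],0,0.05]
    - [[-0.061,0,-0.03],0,0.05]
    - [[-0.061,0,0.01],0,0.05]
    - [[-0.061,0,0.035],0,0.05]
    - [[-0.061,0,0.044],0,0.05]
    - [[-0.061,0,0.044],0,0]
    - [[-0.061,0,0.044],0,0]
    - [[-0.061,0,0.044],0,0]
    - [[-0.061,0,0.044],0,0]
    - [[-0.061,0,0.044],0,0]

```text
time_s: 99.85
position: [0.6221, -0.274, 0.1134]
tool_rot: [[0.704, 0.71, 0.007], [0.71, -0.704, -0.012], [-0.004, 0.014, -1.0]]
ft_force: [1.6, 1.1, 6.7]
grip_width: 0.0137
gripper_force: 40.6
```

```bash
python3 st.py; python3 gr.py
```

```text
[ 0.6221 -0.274   0.1134] front 45.23 q [-33.6  39.8  61.9  -0.4  77.6  11.3]
99.85 [ 0.6221 -0.274   0.1134] [1.6 1.1 6.7]
scene [382. 189.] 31 [0.48  0.25  0.017] [ 271.7 -470.2]
scene [365. 202.] 65 [0.512 0.203 0.017] [ 260.8 -413.8]
scene [120. 236.] 88 [ 0.572 -0.385  0.029] [-114.2   42.3]
scene [121. 247.] 80 [ 0.602 -0.38   0.03 ] [-89.   60.6]
top [167. 236.] 71 [0.511 0.202 0.02 ] [ 259.5 -413.6]
top [143. 253.] 35 [0.476 0.25  0.02 ] [ 268.8 -472.4]
```

drive_tool:
  series:
    - [[0.0002,-0.0052,0],5,0]
    - [[0.0009,-0.0104,0],10,0]
    - [[0.002,-0.0155,0],15,0]
    - [[0.0036,-0.0205,0],20,0]
    - [[0.0056,-0.0254,0],25,0]
    - [[0.008,-0.03,0],30,0]
    - [[0.0109,-0.0344,0],35,0]
    - [[0.014,-0.0386,0],40,0]
    - [[0.0176,-0.0424,0],45,0]
    - [[0.0214,-0.046,0],50,0]
    - [[0.0256,-0.0491,0],55,0]
    - [[0.03,-0.052,0],60,0]
    - [[0.03,-0.052,0],60,0]
    - [[0.03,-0.052,0],60,0.03]
    - [[0.03,-0.052,0],60,0.05]
    - [[0.03,-0.052,0],60,0.05]
    - [[0.03,-0.052,-0.05],60,0.05]
    - [[0.03,-0.052,-0.1],60,0.05]
    - [[0.03,-0.052,-0.15],60,0.05]
    - [[0.03,-0.052,-0.17],60,0.05]

```text
time_s: 101.95
position: [0.6054, -0.2146, 0.2862]
tool_rot: [[0.967, -0.255, 0.011], [-0.255, -0.967, -0.015], [0.014, 0.011, -1.0]]
ft_force: [0.4, -0.1, 0.8]
grip_width: 0.0497
gripper_force: 0.0
```

```bash
python3 st.py; python3 gr.py; python3 dish.py top; python3 - <<'E'
from h import *
d=cam('top'); P=cloud(d); X,Y,Z=P[...,0],P[...,1],P[...,2]; v,u=np.mgrid[0:420,0:560]
q=P[(Z>.164)&(Z<.176)&(X<.6)&(X>.45)&(Y<-.1)&(Y>-.3)]; print('rim',len(q),cv2.minEnclosingCircle((q[:,:2]*1000).astype(np.float32)) if len(q) else '')
q=P[(Z>.135)&(Z<.16)&(u>240)&(u<290)&(v>170)&(v<220)]; print('handle',q.mean(0),np.ptp(q,0))
q=P[(np.hypot(X-.524,Y+.1935)<.038)]; print('cup floor z',np.percentile(q[:,2],[5,50,95]))
E
```

```text
[ 0.6054 -0.2146  0.2862] front 345.22 q [-29.9  29.7  52.3  -0.4  97.1  74.9]
101.95 [ 0.6054 -0.2146  0.2862] [ 0.4 -0.1  0.8]
scene [382. 189.] 31 [0.478 0.25  0.017] [-241.8 -416.6]
scene [365. 202.] 64 [0.512 0.203 0.018] [-196.7 -380.1]
scene [130. 216.] 183 [ 0.518 -0.365  0.028] [-46.1 168.2]
scene [141. 228.] 80 [ 0.553 -0.338  0.029] [-19.7 132.4]
scene [120. 236.] 92 [ 0.57  -0.384  0.029] [  9.3 173.3]
scene [121. 248.] 79 [ 0.602 -0.38   0.03 ] [ 39.3 161.1]
top [167. 236.] 74 [0.511 0.201 0.02 ] [-197.3 -377.9]
top [143. 253.] 34 [0.476 0.25  0.02 ] [-243.5 -415.9]
top dish ((611.9568481445312, -397.33404541015625), (30.527019500732422, 10.612836837768555), 59.26484680175781)
rim 0 
handle [ 0.60010609 -0.00713423  0.14884914] [0.02472131 0.02555113 0.01783105]
cup floor z [0.51412458 0.56912956 0.57683093]
```

drive_tool:
  series:
    - [[0,0,-0.05],0,0.05]
    - [[-0.05,-0.04,-0.06],0,0.05]
    - [[-0.1,-0.08,-0.06],0,0.05]
    - [[-0.14,-0.12,-0.06],0,0.05]
    - [[-0.17,-0.16,-0.06],0,0.05]
    - [[-0.2,-0.2,-0.06],0,0.05]
    - [[-0.2,-0.25,-0.06],0,0.05]
    - [[-0.2,-0.3,-0.06],0,0.05]
    - [[-0.2,-0.34,-0.06],0,0.05]
    - [[-0.2,-0.34,-0.06],0,0.05]
    - [[-0.2,-0.34,-0.06],0,0.05]

```text
time_s: 103.25
position: [0.4976, 0.1685, 0.3338]
tool_rot: [[0.968, -0.252, -0.001], [-0.252, -0.968, -0.011], [0.002, 0.011, -1.0]]
ft_force: [-0.1, -1.0, -0.2]
grip_width: 0.0498
gripper_force: 0.0
```

```bash
python3 gr.py; python3 dish.py top; python3 - <<'E'
from h import *
d=cam('top'); P=cloud(d); X,Y,Z=P[...,0],P[...,1],P[...,2]; v,u=np.mgrid[0:420,0:560]
q=P[(Z>.164)&(Z<.176)&(X<.6)&(X>.45)&(Y<-.1)&(Y>-.3)]; (c,r)=cv2.minEnclosingCircle((q[:,:2]*1000).astype(np.float32)); print('rim',c,r)
q=P[(np.hypot(X-c[0]/1e3,Y-c[1]/1e3)<.036)]; print('cup floor z',np.percentile(q[:,2],[5,50,95]))
q=P[(np.hypot(X-.664,Y+.231)<.011)]; print('tab z',np.median(q[:,2]))
q=P[(Z>.048)&(Z<.065)&(u>235)&(u<280)&(v>285)&(v<325)]; print('pot',np.median(q,0))
q=P[(Z>.135)&(Z<.16)&(u>240)&(u<290)&(v>170)&(v<220)]; print('handle',q.mean(0) if len(q) else '')
E
```

```text
103.25 [0.4976 0.1685 0.3338] [-0.1 -1.  -0.2]
scene [382. 189.] 35 [0.479 0.251 0.016] [-39.  -75.4]
scene [365. 202.] 73 [0.511 0.203 0.017] [  4.1 -36.8]
scene [130. 216.] 180 [ 0.518 -0.366  0.028] [154.1 512.5]
scene [141. 228.] 77 [ 0.553 -0.337  0.029] [180.9 475.5]
scene [120. 236.] 92 [ 0.57  -0.385  0.028] [209.1 517.2]
scene [121. 248.] 79 [ 0.602 -0.38   0.029] [239.3 504.6]
top [444. 201.] 91 [ 0.598 -0.38   0.031] [234.7 505.6]
top [447. 217.] 91 [ 0.564 -0.385  0.031] [203.2 518.9]
top [424. 225.] 84 [ 0.546 -0.337  0.031] [174.3 477.3]
top [167. 237.] 81 [0.511 0.202 0.02 ] [  4.5 -35.7]
top [445. 240.] 92 [ 0.516 -0.379  0.032] [155.2 525.4]
top [432. 243.] 94 [ 0.509 -0.351  0.031] [141.7 499.9]
top dish ((556.4528198242188, -339.43096923828125), (128.30348205566406, 129.61544799804688), 83.4107894897461)
rim (524.6416015625, -195.43531799316406) 45.58818054199219
cup floor z [0.00211198 0.12098484 0.12307898]
tab z 0.10547168352100267
pot [0.37313847 0.00456377 0.05596663]
handle [ 0.60008098 -0.0071272   0.14888056]
```

```bash
python3 - <<'E'
from h import *
d=cam('top'); P=cloud(d); X,Y,Z=P[...,0],P[...,1],P[...,2]
q=P[(np.hypot(X-.664,Y+.231)<.02)&(Z>.13)]; print('tab',len(q),np.percentile(q[:,2],[5,50,95]))
print(env.close_job())
E
```

```text
tab 359 [0.13739464 0.16857941 0.17165009]
the job is handed in; nothing more can be done
None
```

I've handed the job in. In the last camera readings all five large marbles were in the dish, the three small ones in the tray, and the scoop upright on its pad. The cup was empty, shut and swung clear of the dish. On the way, four large marbles rolled off the scoop onto the table twice and I scooped them back up; I did not re-check every bystander object at the end.

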